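# Close the dust shutter inside a label printer

### The arm

A 6-joint arm with a two-finger parallel gripper is mounted at the origin on the work surface. World frame = base frame: x ahead of the robot, y to its left, z up, the work surface at z = 0. Lengths are in m, angles in rad, forces in N, time in s.
With the tool pointing down it reaches from about 0.35 to 0.775 m from the base axis. Payload 5.5 kg.
Tool frame: the origin (TCP) lies on the centre line of the jaws, within the pads' length; the fingertips stand 8 mm ahead of it and the grasp point (between the pads) lies 11 mm behind it; z points along the fingers, y is the direction in which the jaws open and shut (so a half turn about z gives the same grasp; the last joint's range is limited). The gripper opens to 85 mm and grips with 20 to 120 N. Pads are 22 mm wide; open, the fingers measure 114 mm over their backs; the gripper's body (76 mm by 85 mm) begins 54 mm behind the grasp point. The pads swing forward as they close: fully open they stand 13 mm farther back than shut.
Start: joints at [-1.481, 0.313, 0.046, 1.304, 0, 1.431], TCP at [0.131, -0.56, 0.239] pointing down, gripper open.
Joint ranges: [-2.76, 2.76], [-0.86, 1.69], [-1.03, 1.26], [-2.2, 2.34], [-1.47, 1.5], [-3.14, 3.14]. Speed limits (rad/s): [2.57, 2.57, 3.14, 3.14, 3.14, 3.14].

### API

Orientations are given as a unit quaternion [w, x, y, z].
In Python, from workcell import env gives the robot as it stands. The module is installed in compiled form; this text tells all that it offers.
- The arm moves only by the tool play_rows, never from a script. Its argument "steps" is a list of rows, each an object with "claw": the closure in counts, from 0 (fully open) to 255 (shut); "dp": the shift along the tool's x, y, z in m, a list of three; "angular": the turn, a rotation vector about the tool's x, y, z in degrees, a list of three. In form: [{"claw": claw, "dp": [dx, dy, dz], "angular": [wx, wy, wz]}, ...]. A call has exactly 8 rows; each row shifts and turns the commanded pose from where the row before left it, along the tool's axes as they then stand; what a row does not reach is not made up. A row lasts 1/12 s, in which the tool goes at most 41.7 mm and 7.16 degrees, less where a joint would pass 70% of its speed; a pose out of reach is approached as far as the arm can. A call is refused whole if a number of a shift passes 0.0417 or a number of a turn 7.16, either way. A call with a gripper value outside its range is refused whole. The fingers move at their own pace and stop on an object; "force" is the grip in N (left out, the last holds). Time passes only in rows, so rows that do not move let the fingers close, or fill a call up. It gives the time, the measured TCP pose, the force and the opening at its end, in the units of the state.
- env.get_state(): the state, without advancing time (a new reading comes with each control period).
- env.read_camera(name): name is "scene" or "top" or "wrist"; returns (picture, depth): 420x560x3 uint8, red, green, blue; 420x560 float32, m along the optical axis (not along the pixel's ray), 0 where there is no reading.
- env.calibration(name): a dict with "fx", "fy", "cx", "cy" (pixels), "k1" (the pictures are not rectified: a ray, as slopes to the right and down, at radius r is drawn at 1 + k1 r^2 times it, then the intrinsics apply), "world_from_camera" (4x4, takes a point from camera to world coordinates); the wrist camera has in their place "hand_eye" (4x4, takes a point from camera to tool coordinates, whose origin is the TCP and whose axes are the flange's). Camera axes: x right, y down, z forward; pixel columns grow to the right and rows downward; lengths in m; the calibration is good to about 2 mm. A picture is of the moment at which its call begins: read the wrist's pose just before it. calibration takes no time and is no camera call.
- env.hand_in(): hands the job in, once; it reports no verdict.
The state is a dict: "clock": time; "joint_pos": joint angles; "qvel": joint speeds; "tau": joint torques, N m; "tcp_pos": TCP position; "orientation": TCP orientation; "wrist_force": force on the tool from outside, world axes, zero at the start; "ft_torque": the same for the moment, N m; "finger_gap": finger opening in m.
Only numpy, scipy, OpenCV 4.12 (cv2) and the standard library are available. Lean on these libraries where they do the work, as an engineer would, in place of code of your own. Each camera call takes 0.05 s, during which the arm holds its last target. There are 200 camera calls.

### The job

The dust shutter inside the label printer has been left open. Raise the printer's lid by its loop and push the knee of the folding stay through straight until it locks firmly against its stop, slide the shutter fully across the ribbon compartment while the lid stands propped, then break the stay's knee again and lower the lid gently, without letting it slam, until it is fully shut. Leave the other things on the desk where they are.

Things in the scene. Friction and masses are not known exactly. Their poses are not given: they have to be found in the camera images.
- printer: Fixed white desktop label printer, 190 (x) by 200 (y) by 108 mm high. Origin: on the desk under the middle (housing from x -90 to +100 mm). -x is its front (towards the robot), +y its left seen from the robot. Under the lid is a deck 70 mm above the desk within 5 mm walls that rise to 108 mm. Yaw varies.
- lid (a joint): Opening angle of the grey lid, rad, 0 = shut; hinged along the rear top edge, the front edge swings up and back. Plate 185 long, 190 wide, 8 mm thick, about 0.35 kg. The stay stops it at about 1.22. Stiff joints: above about 1.08 the lid stays where it is left; lower down it may drop.
- lid_hinge (a point): Point on the lid's hinge axis at mid width, 110 mm above the desk; fixed to the printer, x +95 in its frame.
- lid_bar (a point): Middle of the cross bar of the black pull loop on the lid's front edge: round, 12 mm thick, 110 mm wide along y, 235 mm from the hinge axis, 44 mm clear of the lid's edge and housing's front, 114 mm above the desk when shut. Moves with the lid. Pinched from above, it turns between the fingers as the lid swings.
- stay_knee (a joint): Angle of the stay's knee, rad: 0 = folded (lid shut), grows as the stay straightens; straight at 2.42, stop 0.12 past straight at 2.54. At the stop it is locked: it stays there by itself and the lid cannot be pushed down. Friction leaves it wherever it is let go, also short of the stop, so press until it is firm.
- stay_pivot (a point): Point on the axis of the stay's lower pivot, fixed on the printer's right-hand outer side: x -15, y -144, z 45 mm in the printer's frame. The steel lower link, 100 mm long, swings about it; the upper link, 76 mm, joins the knee and the lid's right edge (100 mm from the hinge).
- knee_knob (a point): Middle of the stay's black round knee knob, 14 mm thick, sticking out 53 mm to the right (axis along printer y); 44 mm outside the housing. Runs on a 100 mm circle about stay_pivot. Lid up at 1.1: some 30 mm nearer the robot than when locked (about x +30, z 133 mm); push +x to lock, pull -x 20 mm to break. Shut: z 121 mm; pushing it then cannot raise the lid, whose loop must be lifted.
- shutter (a joint): Travel of the shutter, m: 0 = fully open (to the printer's left), 0.088 = fully home at its end stop (to the right, printer -y) where it covers the compartment. Sliding takes 1 to 3 N.
- shutter_post (a point): Middle of the black square post on the steel shutter plate (90 by 85 by 4 mm, lying on the deck under the lid): 14 by 14 mm, 32 mm tall above the plate; this point is 90 mm above the desk, x -36 mm in the printer's frame. The propped lid leans over it from behind: grip the upper half, the hand upright or tilted only a little (10 degrees) back towards the robot, clear of the front wall.
- mug: White mug, 92 mm high, 80 mm wide; bystander. Origin at the middle of its underside, as for all bystanders.
- label_roll: Paper ring 84 mm wide, 50 mm high, standing flat; bystander.
- stapler: Black stapler 35 by 130 by 41 mm, in front of the printer; bystander.
- mouse: Black computer mouse 105 by 60 by 32 mm; bystander.
- pen_cup: Black pen cup 76 mm wide, 95 mm high, pens to 140 mm; bystander.
- carton: Cardboard carton 90 by 110 by 85 mm; bystander.
- calculator: Black desk calculator 150 by 85 by 18 mm; bystander.

How it is judged:
By the outcome, as a careful person would: the job done as asked, in the order asked, and still so for the second after the job is handed in, with the robot touching nothing.
It also fails if it takes over 72 s, if anything falls off the work surface, if the arm or the gripper's body presses on something with over 40 N, if the wrist force passes 120 N, or if a joint passes its speed limit or range.

## Working session

There is one attempt and no reset: what is moved stays moved. The work goes in short steps, Python scripts to look and compute and a tool call to move; the robot and the scene stay as the last step left them, time stands still between calls to the robot, and variables do not carry over. Pictures are saved under pics/ and viewed, about 8 in all and at most 12, crops included, and the job is handed in when it is done.

Besides the shell and the picture viewer there is one more tool, called after "Request:" as a command line: name --argument value ..., lists and objects as JSON in quotes. play_rows: Moves the arm, as the interface text tells. Its arguments: {"type":"object","properties":{"steps":{"type":"array","items":{"type":"object","properties":{"claw":{"type":"number"},"dp":{"type":"array","items":{"type":"number"}},"angular":{"type":"array","items":{"type":"number"}}}}},"force":{"type":"number"}},"required":["steps"]}

```bash
mkdir -p pics
cat > h.py <<'E'
import numpy as np, cv2
from workcell import env
from scipy.spatial.transform import Rotation as R
def q2m(q): return R.from_quat([q[1],q[2],q[3],q[0]]).as_matrix()
def T(name,st=None):
    c=env.calibration(name)
    if name!="wrist": return c,np.array(c["world_from_camera"])
    M=np.eye(4);M[:3,:3]=q2m(st["orientation"]);M[:3,3]=st["tcp_pos"]
    return c,M@np.array(c["hand_eye"])
def ray(name,uv,st=None):
    c,M=T(name,st);uv=np.atleast_2d(uv).astype(float)
    d=np.c_[(uv[:,0]-c["cx"])/c["fx"],(uv[:,1]-c["cy"])/c["fy"]];s=d.copy()
    for _ in range(10): s=d/(1+c["k1"]*(s**2).sum(1,keepdims=True))
    return M[:3,3],np.c_[s,np.ones(len(s))]@M[:3,:3].T
def onz(name,uv,z,st=None):
    o,d=ray(name,uv,st);return o+d*((z-o[2])/d[:,2])[:,None]
def atd(name,uv,dep,st=None):
    o,d=ray(name,uv,st);return o+d*np.atleast_1d(dep)[:,None]
def shot(name,fn):
    st=env.get_state();p,d=env.read_camera(name)
    cv2.imwrite(f"pics/{fn}.png",p[:,:,::-1]);np.savez(f"pics/{fn}.npz",p=p,d=d);return st,p,d
E
python3 - <<'E'
from h import *
for n in("top","scene"):
    st,p,d=shot(n,n+"0");c,M=T(n);print(n,c["fx"],c["k1"],M.round(3).tolist(),d.min(),d.max())
print(env.calibration("wrist"));print(st)
a=cv2.imread("pics/top0.png")
E
```

```text
top 467.44842229488967 0.03949907275149319 [[0.026, -0.982, 0.185, 0.395], [-1.0, -0.024, 0.014, 0.078], [-0.01, -0.186, -0.983, 1.113], [0.0, 0.0, 0.0, 1.0]] 0.0 2.0920177
scene 410.91366784745577 -0.1245844479951206 [[0.618, 0.512, -0.597, 1.158], [0.786, -0.422, 0.451, -0.376], [-0.021, -0.748, -0.663, 0.77], [0.0, 0.0, 0.0, 1.0]] 0.0 3.695231
{'fx': 330.025190089997, 'fy': 330.025190089997, 'cx': 284.3023928017085, 'cy': 211.74838425570238, 'k1': -0.06721202954499926, 'hand_eye': array([[-3.84333388e-05, -9.64172593e-01, -2.65275725e-01,
         6.80002272e-02],
       [ 9.99999987e-01, -7.86833697e-05,  1.41102282e-04,
        -3.99446210e-04],
       [-1.56919741e-04, -2.65275716e-01,  9.64172583e-01,
        -1.34248469e-01],
       [ 0.00000000e+00,  0.00000000e+00,  0.00000000e+00,
         1.00000000e+00]])}
{'clock': 0.05, 'joint_pos': array([-1.48060711e+00,  3.13967070e-01,  4.50043186e-02,  1.30358639e+00,
       -1.61938443e-05,  1.43119080e+00]), 'qvel': array([-0.0014971 , -0.00118888,  0.00142008, -0.00079436, -0.00076179,
       -0.00103283]), 'tau': array([ 4.45873025e-03, -4.82160223e+01,  2.99546367e+01,  1.32873229e-02,
       -1.54637587e-05,  1.50795233e-05]), 'tcp_pos': array([ 0.13091144, -0.559407  ,  0.23843817]), 'orientation': array([-8.76341319e-04,  9.93406173e-01,  1.14644697e-01,  1.35577943e-05]), 'wrist_force': array([ 0.07632124, -0.34470125, -0.3029041 ]), 'ft_torque': array([ 0.01483261, -0.01323559, -0.01924147]), 'finger_gap': 0.0854821665895321}
```

View pics/top0.png

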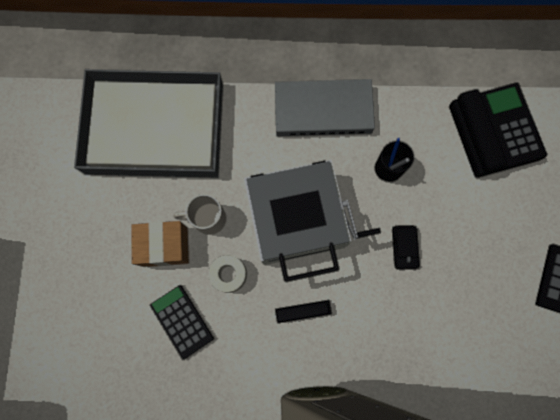

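View pics/scene0.png

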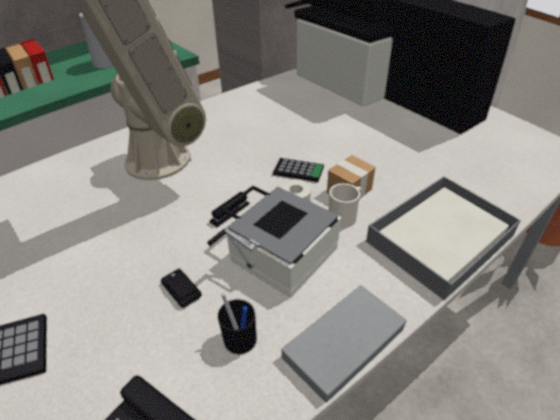

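The top view shows the printer lid with corners at about (248,180), (338,163), (349,243) and (263,259). The loop bar runs from (285,279) to (338,272), the knob from (358,234) to (380,232), and the stapler lies in front at (303,311). The scene view confirms this, with the loop at (250,200) and the knob at (218,236).

Run:
```python
from h import *
z=np.load("pics/top0.npz");p,d=z["p"],z["d"]
g=p.max(2)
def blob(x0,y0,x1,y1,t):
    m=np.zeros(g.shape,np.uint8);m[y0:y1,x0:x1]=(g[y0:y1,x0:x1]<t)
    ys,xs=np.nonzero(m);return np.c_[xs,ys]
b=blob(280,262,343,284,40)
r=cv2.minAreaRect(b[b[:,1]>b[:,1].max()-12].astype(np.float32));print(len(b),r)
# bar: lowest dark pixel per column
cols=np.arange(290,335);uv=[]
for c in cols:
    y=b[b[:,0]==c,1]
    if len(y): uv.append((c,y.mean()))
uv=np.array(uv);W=onz("top",uv,.114);f=np.polyfit(W[:,1],W[:,0],1);print("bar yaw slope",f,np.degrees(np.arctan(f[0])),b[:,0].min(),b[:,0].max())
print("bar ends",onz("top",[[b[:,0].min(),279],[b[:,0].max(),272]],.114))
dd=[d[int(v),int(u)] for u,v in uv];print("bar depth z",np.median(atd("top",uv,dd)[:,2]))
k=blob(359,226,384,240,40);print("knob px",k.mean(0),k.min(0),k.max(0));print(onz("top",[k.mean(0)],.121), atd("top",[k.mean(0)],d[int(k[:,1].mean()),int(k[:,0].mean())]))
print("lid corners",onz("top",[[248,180],[338,163],[349,243],[263,259]],.114).round(4).tolist())
for n,a in dict(stap=(303,311),mug=(205,213),roll=(228,273),pen=(394,162),mouse=(405,247)).items(): print(n,atd("top",[a],d[a[1],a[0]]).round(3))
# scene check: crop
s=cv2.imread("pics/scene0.png")[160:310,160:380];cv2.imwrite("pics/s1.png",cv2.resize(s,None,fx=3.6,fy=3.6,interpolation=cv2.INTER_CUBIC))
```

```text
291 ((309.5, 274.5), (11.0, 55.0), 90.0)
bar yaw slope [-0.24985379  0.47005131] -14.028358878155549 280 338
bar ends [[ 0.4499631   0.0936213   0.114     ]
 [ 0.46790886 -0.02910549  0.114     ]]
bar depth z 0.11929824093670371
knob px [368.56074766 232.37383178] [359 229] [379 237]
[[ 0.55353526 -0.09329391  0.121     ]] [[ 0.55239116 -0.09206207  0.12815125]]
lid corners [[0.6652, 0.1701, 0.114], [0.7088, -0.0282, 0.114], [0.5305, -0.0525, 0.114], [0.4915, 0.1311, 0.114]]
stap [[0.384 0.041 0.042]]
mug [[0.61  0.281 0.004]]
roll [[ 0.468  0.22  -0.004]]
pen [[ 0.749 -0.177  0.004]]
mouse [[ 0.536 -0.192  0.032]]
```

View pics/s1.png

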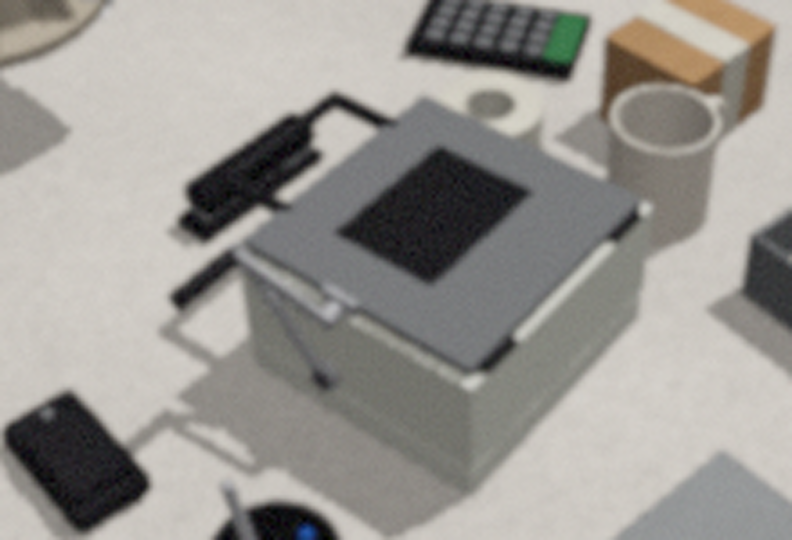

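The scene crop shows the lid shut, the knob at the left of the stay, and the stapler clear of the loop. Yaw is about +12°, the bar is near (0.459, 0.033), and depth puts the bar top at 0.119. Next I turn the jaws along the printer's x axis and go above the bar.

Request:
play_rows --steps '[{"claw":100,"dp":[0,0,0],"angular":[0,0,-5.55]},{"claw":100,"dp":[0,0,0],"angular":[0,0,-5.55]},{"claw":100,"dp":[0,0,0],"angular":[0,0,-5.55]},{"claw":100,"dp":[0,0,0],"angular":[0,0,-5.55]},{"claw":100,"dp":[0,0,0],"angular":[0,0,-5.55]},{"claw":100,"dp":[0,0,0],"angular":[0,0,-5.55]},{"claw":100,"dp":[0,0,0],"angular":[0,0,-5.55]},{"claw":100,"dp":[0,0,0],"angular":[0,0,-5.55]}]'

```text
clock: 0.77
tcp_pos: [0.1309, -0.5596, 0.2388]
orientation: [-0.0, 0.875, 0.484, 0.0]
wrist_force: [0.5, 0.5, -0.2]
finger_gap: 0.0518
```

Request:
play_rows --steps '[{"claw":100,"dp":[0,0,0],"angular":[0,0,-5.55]},{"claw":100,"dp":[0,0,0],"angular":[0,0,-5.55]},{"claw":100,"dp":[0,0,0],"angular":[0,0,-5.55]},{"claw":100,"dp":[0,0,0],"angular":[0,0,-5.55]},{"claw":100,"dp":[0,0,0],"angular":[0,0,-5.55]},{"claw":100,"dp":[0,0,0],"angular":[0,0,-5.55]},{"claw":100,"dp":[0,0,0],"angular":[0,0,-5.55]},{"claw":100,"dp":[0,0,0],"angular":[0,0,-5.55]}]'

```text
clock: 1.43
tcp_pos: [0.1309, -0.5596, 0.2388]
orientation: [-0.0, 0.628, 0.778, 0.0]
wrist_force: [0.8, -1.1, -0.5]
finger_gap: 0.052
```

Request:
play_rows --steps '[{"claw":100,"dp":[0.0214,0.0185,-0.0008],"angular":[0,0,0]},{"claw":100,"dp":[0.0214,0.0185,-0.0008],"angular":[0,0,0]},{"claw":100,"dp":[0.0214,0.0185,-0.0008],"angular":[0,0,0]},{"claw":100,"dp":[0.0214,0.0185,-0.0008],"angular":[0,0,0]},{"claw":100,"dp":[0.0214,0.0185,-0.0008],"angular":[0,0,0]},{"claw":100,"dp":[0.0214,0.0185,-0.0008],"angular":[0,0,0]},{"claw":100,"dp":[0.0214,0.0185,-0.0008],"angular":[0,0,0]},{"claw":100,"dp":[0.0214,0.0185,-0.0008],"angular":[0,0,0]}]'

```text
clock: 2.1
tcp_pos: [0.2406, -0.3602, 0.2454]
orientation: [-0.0, 0.63, 0.777, 0.0]
wrist_force: [2.5, 0.5, 0.7]
finger_gap: 0.0515
```

Request:
play_rows --steps '[{"claw":100,"dp":[0.0214,0.0185,-0.0008],"angular":[0,0,0]},{"claw":100,"dp":[0.0214,0.0185,-0.0008],"angular":[0,0,0]},{"claw":100,"dp":[0.0214,0.0185,-0.0008],"angular":[0,0,0]},{"claw":100,"dp":[0.0214,0.0185,-0.0008],"angular":[0,0,0]},{"claw":100,"dp":[0.0214,0.0185,-0.0008],"angular":[0,0,0]},{"claw":100,"dp":[0.0214,0.0185,-0.0008],"angular":[0,0,0]},{"claw":100,"dp":[0.0214,0.0185,-0.0008],"angular":[0,0,0]},{"claw":100,"dp":[0.0214,0.0185,-0.0008],"angular":[0,0,0]}]'

```text
clock: 2.77
tcp_pos: [0.3497, -0.1621, 0.2519]
orientation: [-0.0, 0.63, 0.777, -0.0]
wrist_force: [1.3, -0.2, 0.8]
finger_gap: 0.0524
```

Request:
play_rows --steps '[{"claw":100,"dp":[0.0214,0.0185,-0.0008],"angular":[0,0,0]},{"claw":100,"dp":[0.0214,0.0185,-0.0008],"angular":[0,0,0]},{"claw":100,"dp":[0.0214,0.0185,-0.0008],"angular":[0,0,0]},{"claw":100,"dp":[0.0214,0.0185,-0.0008],"angular":[0,0,0]},{"claw":100,"dp":[0.0214,0.0185,-0.0008],"angular":[0,0,0]},{"claw":100,"dp":[0.0214,0.0185,-0.0008],"angular":[0,0,0]},{"claw":100,"dp":[0.0214,0.0185,-0.0008],"angular":[0,0,0]},{"claw":100,"dp":[0,0,0],"angular":[0,0,0]}]'

```text
clock: 3.43
tcp_pos: [0.4467, 0.0131, 0.2574]
orientation: [-0.0, 0.628, 0.778, 0.001]
wrist_force: [-0.4, -0.3, -0.3]
finger_gap: 0.0521
```

Run:
```python
from h import *
st,p,d=shot("wrist","w1");print(st["clock"],st["tcp_pos"],st["orientation"],st["finger_gap"],st["joint_pos"].round(2))
```

```text
3.4333 [0.44671084 0.01313087 0.257393  ] [-1.49940719e-04  6.27781953e-01  7.78388874e-01  7.47273890e-04] 0.05209597133950468 [-0.15  0.06 -0.22  1.29  0.    1.21]
```

View pics/w1.png

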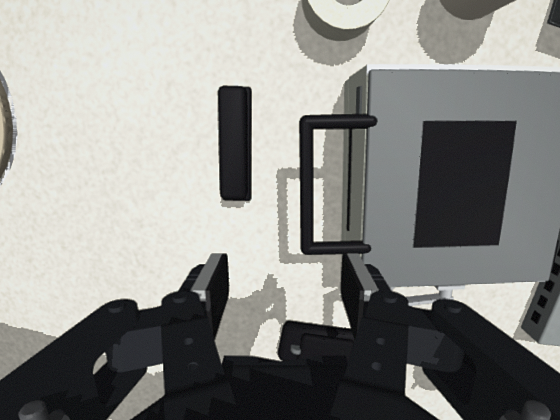

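The wrist view shows the bar running vertically at u≈307 from v≈117 to 250, the lid's front edge at u≈365, and the stapler well clear at u≈235.

Run:
```python
from h import *
z=np.load("pics/w1.npz");p,d=z["p"],z["d"];st=env.get_state()
g=p.max(2).astype(int)
uv=[];
for v in range(130,240,2):
    xs=[u for u in range(292,325) if g[v,u]<50]
    if xs: uv.append((np.mean(xs),v))
uv=np.array(uv);W=onz("wrist",uv,.114,st);f=np.polyfit(W[:,1],W[:,0],1);print("bar yaw",np.degrees(np.arctan(-f[0])),f)
dz=[d[int(v),int(round(u))] for u,v in uv];A=atd("wrist",uv,dz,st);print("bar top z",np.median(A[:,2]), np.percentile(A[:,2],[10,90]))
e=onz("wrist",[[np.interp(120,uv[:,1],uv[:,0]),117],[np.interp(245,uv[:,1],uv[:,0]),251]],.114,st);print("ends",e,"mid",e.mean(0),"len",np.linalg.norm(e[0]-e[1]))
c=onz("wrist",[[424,121],[516,121],[499,246],[414,246]],.118,st);print("rect yaw",[np.degrees(np.arctan2(*(a[[1,0]]*[1,1]))) for a in(c[1]-c[0],c[2]-c[3])],[np.degrees(np.arctan2(-(a[0]),a[1])) for a in(c[0]-c[3],c[1]-c[2])])
# two-view height: top-view ray vs wrist ray, bar middle
def tri(a,b):
    (o1,d1),(o2,d2)=a,b;d1,d2=d1[0]/np.linalg.norm(d1),d2[0]/np.linalg.norm(d2)
    s=np.linalg.lstsq(np.c_[d1,-d2],o2-o1,rcond=None)[0];P,Q=o1+s[0]*d1,o2+s[1]*d2;return (P+Q)/2,np.linalg.norm(P-Q)
t=np.load("pics/top0.npz")["p"].max(2)
ut=312;vs=[v for v in range(266,284) if t[v,ut]<45];print(vs)
for vw in range(150,220,5):
    w=np.interp(vw,uv[:,1],uv[:,0]);r=tri(ray("top",[[ut,np.mean(vs)]]),ray("wrist",[[w,vw]],st))
    if r[1]<.004: print(vw,r)
```

```text
bar yaw 13.55461625194187 [-0.24108717  0.46892473]
bar top z 0.11938309342217562 [0.11846387 0.12022723]
ends [[ 0.44864416  0.08495245  0.114     ]
 [ 0.47563455 -0.02848821  0.114     ]] mid [0.46213936 0.02823212 0.114     ] len 0.1166073139689382
rect yaw [np.float64(13.480832323985258), np.float64(11.748575684479471)] [np.float64(13.573892016133733), np.float64(14.071132397484355)]
[272, 273, 274, 275]
160 (array([ 0.50110994, -0.00080328, -0.41612476]), np.float64(0.0031898704102679885))
165 (array([ 0.48747062,  0.00866365, -0.22691918]), np.float64(0.0017172493910513897))
170 (array([ 0.47890141,  0.01463537, -0.10812966]), np.float64(0.0008022859052108538))
175 (array([ 0.4730365 ,  0.01873304, -0.02686153]), np.float64(0.00017995455394062082))
180 (array([0.4687761 , 0.0217151 , 0.03215878]), np.float64(0.0002701928642718378))
185 (array([0.46575699, 0.02406194, 0.07719616]), np.float64(0.0001290280978310649))
190 (array([0.46320385, 0.02582594, 0.1122205 ]), np.float64(0.000447020435177705))
195 (array([0.46114628, 0.02724932, 0.140444  ]), np.float64(0.0007025058039995333))
200 (array([0.45945311, 0.02842187, 0.16366849]), np.float64(0.0009121275853152999))
205 (array([0.45803557, 0.02940445, 0.18311253]), np.float64(0.0010871091377293225))
210 (array([0.4568315 , 0.03023975, 0.1996292 ]), np.float64(0.0012352916815317606))
215 (array([0.45579611, 0.03095858, 0.21383333]), np.float64(0.0013623178548520093))
```

Request:
play_rows --steps '[{"claw":100,"dp":[0.011,0.0185,0],"angular":[0,0,-1.3]},{"claw":100,"dp":[0,0,0.02],"angular":[0,0,0]},{"claw":100,"dp":[0,0,0.025],"angular":[0,0,0]},{"claw":100,"dp":[0,0,0.03],"angular":[0,0,0]},{"claw":100,"dp":[0,0,0.03],"angular":[0,0,0]},{"claw":100,"dp":[0,0,0.025],"angular":[0,0,0]},{"claw":100,"dp":[0,0,0.015],"angular":[0,0,0]},{"claw":100,"dp":[0,0,0.01],"angular":[0,0,0]}]'

```text
clock: 4.15
tcp_pos: [0.4587, 0.0236, 0.1003]
orientation: [-0.002, 0.621, 0.784, -0.001]
wrist_force: [-0.6, -0.8, 0.7]
finger_gap: 0.0517
```

Request:
play_rows --force 40 --steps '[{"claw":255,"dp":[0,0,0],"angular":[0,0,0]},{"claw":255,"dp":[0,0,0],"angular":[0,0,0]},{"claw":255,"dp":[0,0,0],"angular":[0,0,0]},{"claw":255,"dp":[0,0,0],"angular":[0,0,0]},{"claw":255,"dp":[0,0,0],"angular":[0,0,0]},{"claw":255,"dp":[0,0,0],"angular":[0,0,0]},{"claw":255,"dp":[0,0,0],"angular":[0,0,0]},{"claw":255,"dp":[0,0,0],"angular":[0,0,0]}]'

```text
clock: 4.82
tcp_pos: [0.4638, 0.0244, 0.1044]
orientation: [0.002, 0.621, 0.784, 0.002]
wrist_force: [4.5, 2.7, -2.1]
finger_gap: 0.0111
```

```bash
python3 -c "
import numpy as np
f=np.linspace(.017,1.172,25);y=np.round(.235*(1-np.cos(f)),4);z=np.round(-.235*np.sin(f),4)
print([(round(a,4),round(b,4)) for a,b in zip(np.diff(y),np.diff(z))])"
```

```text
[(np.float64(0.0005), np.float64(-0.0113)), (np.float64(0.001), np.float64(-0.0113)), (np.float64(0.0016), np.float64(-0.0112)), (np.float64(0.002), np.float64(-0.0111)), (np.float64(0.0027), np.float64(-0.011)), (np.float64(0.0031), np.float64(-0.0108)), (np.float64(0.0037), np.float64(-0.0107)), (np.float64(0.0041), np.float64(-0.0105)), (np.float64(0.0047), np.float64(-0.0103)), (np.float64(0.0052), np.float64(-0.0101)), (np.float64(0.0056), np.float64(-0.0098)), (np.float64(0.0061), np.float64(-0.0095)), (np.float64(0.0066), np.float64(-0.0092)), (np.float64(0.007), np.float64(-0.0089)), (np.float64(0.0074), np.float64(-0.0086)), (np.float64(0.0078), np.float64(-0.0081)), (np.float64(0.0082), np.float64(-0.0078)), (np.float64(0.0086), np.float64(-0.0074)), (np.float64(0.0089), np.float64(-0.007)), (np.float64(0.0092), np.float64(-0.0065)), (np.float64(0.0095), np.float64(-0.0061)), (np.float64(0.0099), np.float64(-0.0056)), (np.float64(0.01), np.float64(-0.0051)), (np.float64(0.0103), np.float64(-0.0047))]
```

Request:
play_rows --force 60 --steps '[{"claw":255,"dp":[0,0.0005,-0.0113],"angular":[0,0,0]},{"claw":255,"dp":[0,0.001,-0.0113],"angular":[0,0,0]},{"claw":255,"dp":[0,0.0016,-0.0112],"angular":[0,0,0]},{"claw":255,"dp":[0,0.002,-0.0111],"angular":[0,0,0]},{"claw":255,"dp":[0,0.0027,-0.011],"angular":[0,0,0]},{"claw":255,"dp":[0,0.0031,-0.0108],"angular":[0,0,0]},{"claw":255,"dp":[0,0.0037,-0.0107],"angular":[0,0,0]},{"claw":255,"dp":[0,0.0041,-0.0105],"angular":[0,0,0]}]'

```text
clock: 5.48
tcp_pos: [0.4814, 0.0286, 0.1922]
orientation: [0.002, 0.621, 0.784, 0.001]
wrist_force: [7.2, 1.1, -6.7]
finger_gap: 0.0102
```

Request:
play_rows --steps '[{"claw":255,"dp":[0,0.0047,-0.0103],"angular":[0,0,0]},{"claw":255,"dp":[0,0.0052,-0.0101],"angular":[0,0,0]},{"claw":255,"dp":[0,0.0056,-0.0098],"angular":[0,0,0]},{"claw":255,"dp":[0,0.0061,-0.0095],"angular":[0,0,0]},{"claw":255,"dp":[0,0.0066,-0.0092],"angular":[0,0,0]},{"claw":255,"dp":[0,0.007,-0.0089],"angular":[0,0,0]},{"claw":255,"dp":[0,0.0074,-0.0086],"angular":[0,0,0]},{"claw":255,"dp":[0,0.0078,-0.0081],"angular":[0,0,0]}]'

```text
clock: 6.15
tcp_pos: [0.527, 0.0396, 0.2657]
orientation: [-0.001, 0.621, 0.784, -0.002]
wrist_force: [-6.2, -2.9, 1.9]
finger_gap: 0.0097
```

Request:
play_rows --steps '[{"claw":255,"dp":[0,0.0082,-0.0078],"angular":[0,0,0]},{"claw":255,"dp":[0,0.0086,-0.0074],"angular":[0,0,0]},{"claw":255,"dp":[0,0.0089,-0.007],"angular":[0,0,0]},{"claw":255,"dp":[0,0.0092,-0.0065],"angular":[0,0,0]},{"claw":255,"dp":[0,0.0095,-0.0061],"angular":[0,0,0]},{"claw":255,"dp":[0,0.0099,-0.0056],"angular":[0,0,0]},{"claw":255,"dp":[0,0.01,-0.0051],"angular":[0,0,0]},{"claw":255,"dp":[0,0.0103,-0.0047],"angular":[0,0,0]}]'

```text
clock: 6.82
tcp_pos: [0.5983, 0.0566, 0.3197]
orientation: [0.0, 0.621, 0.784, -0.001]
wrist_force: [-11.0, -1.5, 15.4]
finger_gap: 0.0098
```

Run:
```python
from h import *
st=env.get_state();print(st)
shot("scene","s2")
```

```text
{'clock': 6.8167, 'joint_pos': array([-0.0380706 ,  0.36298978,  0.31149349,  1.51985887, -0.0021613 ,
        1.30151029]), 'qvel': array([0.05618828, 0.26834429, 0.52829809, 0.24458892, 0.0032745 ,
       0.05510797]), 'tau': array([ 2.67226780e-01, -4.17283809e+01,  2.65062171e+01, -5.50141633e+00,
        8.00495669e-01, -6.57870434e-03]), 'tcp_pos': array([0.59827077, 0.05663849, 0.31966287]), 'orientation': array([ 4.12666207e-04,  6.20821095e-01,  7.83951480e-01, -1.03710193e-03]), 'wrist_force': array([-11.04774196,  -1.52335965,  15.3645669 ]), 'ft_torque': array([-0.51828439,  2.67053581,  0.01506331]), 'finger_gap': 0.009811423642331781}
```

View pics/s2.png

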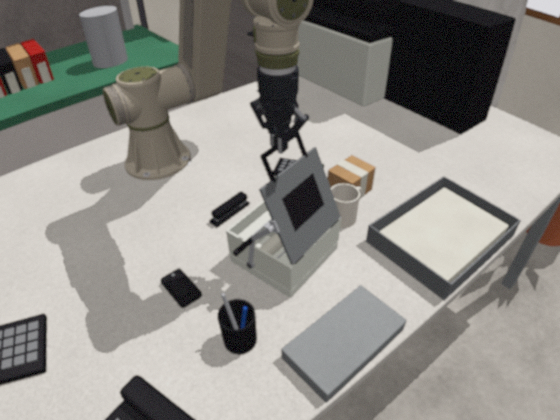

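The lid is up at about 1.15 rad with the bar still in the jaws. I let it settle, release, back off upward, and go to the knob with the hand turned half round so the camera stays away from the lid.

Request:
play_rows --steps '[{"claw":255,"dp":[0,0,0],"angular":[0,0,0]},{"claw":255,"dp":[0,0,0],"angular":[0,0,0]},{"claw":100,"dp":[0,0,0],"angular":[0,0,0]},{"claw":100,"dp":[0,0,0],"angular":[0,0,0]},{"claw":100,"dp":[0,0,0],"angular":[0,0,0]},{"claw":100,"dp":[0,0,0],"angular":[0,0,0]},{"claw":100,"dp":[0,0,-0.01],"angular":[0,0,0]},{"claw":100,"dp":[0,0,-0.03],"angular":[0,0,0]}]'

```text
clock: 7.53
tcp_pos: [0.5992, 0.0574, 0.3507]
orientation: [-0.004, 0.621, 0.784, -0.003]
wrist_force: [1.4, -1.1, -0.5]
finger_gap: 0.0517
```

Request:
play_rows --steps '[{"claw":100,"dp":[-0.018,-0.0079,-0.002],"angular":[0,0,0]},{"claw":100,"dp":[-0.018,-0.0079,0],"angular":[0,0,0]},{"claw":100,"dp":[-0.018,-0.0079,0],"angular":[0,0,0]},{"claw":100,"dp":[-0.018,-0.0079,0],"angular":[0,0,0]},{"claw":100,"dp":[-0.018,-0.0079,0],"angular":[0,0,0]},{"claw":100,"dp":[-0.018,-0.0079,0],"angular":[0,0,0]},{"claw":100,"dp":[-0.018,-0.0079,0],"angular":[0,0,0]},{"claw":100,"dp":[-0.018,-0.0079,0],"angular":[0,0,0]}]'

```text
clock: 8.2
tcp_pos: [0.5722, -0.0982, 0.3569]
orientation: [-0.0, 0.621, 0.784, -0.0]
wrist_force: [0.7, -0.2, 0.1]
finger_gap: 0.0518
```

Request:
play_rows --steps '[{"claw":100,"dp":[0,0,0],"angular":[0,0,-7.1]},{"claw":100,"dp":[0,0,0],"angular":[0,0,-7.1]},{"claw":100,"dp":[0,0,0],"angular":[0,0,-7.1]},{"claw":100,"dp":[0,0,0],"angular":[0,0,-7.1]},{"claw":100,"dp":[0,0,0],"angular":[0,0,-7.1]},{"claw":100,"dp":[0,0,0],"angular":[0,0,-7.1]},{"claw":100,"dp":[0,0,0],"angular":[0,0,-7.1]},{"claw":100,"dp":[0,0,0],"angular":[0,0,-7.1]}]'

```text
clock: 8.87
tcp_pos: [0.5724, -0.0974, 0.3568]
orientation: [-0.0, 0.17, 0.985, 0.0]
wrist_force: [-0.6, -0.1, -0.1]
finger_gap: 0.0519
```

Request:
play_rows --steps '[{"claw":100,"dp":[0,0,0],"angular":[0,0,-7.1]},{"claw":100,"dp":[0,0,0],"angular":[0,0,-7.1]},{"claw":100,"dp":[0,0,0],"angular":[0,0,-7.1]},{"claw":100,"dp":[0,0,0],"angular":[0,0,-7.1]},{"claw":100,"dp":[0,0,0],"angular":[0,0,-7.1]},{"claw":100,"dp":[0,0,0],"angular":[0,0,-7.1]},{"claw":100,"dp":[0,0,0],"angular":[0,0,-7.1]},{"claw":100,"dp":[0,0,0],"angular":[0,0,-7.1]}]'

```text
clock: 9.53
tcp_pos: [0.5724, -0.0973, 0.3569]
orientation: [-0.0, -0.319, 0.948, 0.0]
wrist_force: [-0.2, -0.6, 0.2]
finger_gap: 0.0517
```

Request:
play_rows --steps '[{"claw":100,"dp":[0,0,0.01],"angular":[0,0,-7.1]},{"claw":100,"dp":[0,0,0.01],"angular":[0,0,-7.1]},{"claw":100,"dp":[0,0,0.01],"angular":[0,0,-7.1]},{"claw":100,"dp":[0,0,0.01],"angular":[0,0,-7.1]},{"claw":100,"dp":[0,0,0.01],"angular":[0,0,-7.1]},{"claw":100,"dp":[0,0,0.01],"angular":[0,0,-7.1]},{"claw":100,"dp":[0,0,0.01],"angular":[0,0,-7.1]},{"claw":100,"dp":[0,0,0.01],"angular":[0,0,-7.1]}]'

```text
clock: 10.2
tcp_pos: [0.5723, -0.0973, 0.2764]
orientation: [0.0, 0.731, -0.682, -0.0]
wrist_force: [-0.7, -0.5, 0.2]
finger_gap: 0.0521
```

Run:
```python
from h import *
st,p,d=shot("wrist","w2");print(st["clock"],st["tcp_pos"],st["orientation"],st["finger_gap"],st["joint_pos"].round(2))
z,_=env.read_camera("top");cv2.imwrite("pics/t2.png",z[:,:,::-1])
```

```text
10.2 [ 0.572335   -0.09730287  0.27636349] [ 1.71696732e-04  7.31456084e-01 -6.81888476e-01 -2.70840410e-04] 0.05207365635325656 [-0.31  0.32  0.14  1.4  -0.   -1.95]
```

View pics/w2.png

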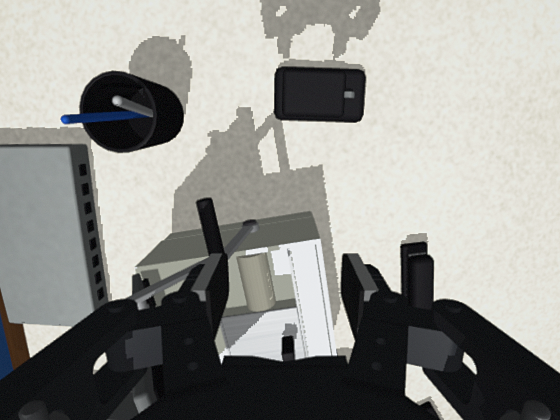

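The wrist view shows the knob from (205,202), its outer end, to (215,252). The open compartment holds the shutter and what is probably the post at (289,345).

Run:
```python
from h import *
z=np.load("pics/w2.npz");p,d=z["p"],z["d"];st=env.get_state();print(st["tcp_pos"])
g=p.max(2).astype(int)
X=np.array([.9724,.2334]);Y=np.array([-.2334,.9724]);O=np.array([.5982,.0609])
for v in (206,214,222,230,238,246):
    xs=np.array([u for u in range(190,232) if g[v,u]<50])
    if not len(xs): continue
    u=xs.mean();dd=np.median(d[v,xs]);A=atd("wrist",[[u,v]],dd,st)[0]
    print(v,xs.min(),xs.max(),A.round(4),"printer",round((A[:2]-O)@X,4),round((A[:2]-O)@Y,4))
print(g[330:360:4,270:310:3])
for a in ((289,345),(289,340),(300,300)):
    A=atd("wrist",[a],d[a[1],a[0]],st)[0];print(A.round(4),((A[:2]-O)@X).round(4),((A[:2]-O)@Y).round(4))
```

```text
[ 0.57147322 -0.09703153  0.2751478 ]
206 197 213 [ 0.6369 -0.092   0.1469] printer 0.002 -0.1577
214 199 215 [ 0.6352 -0.0854  0.1474] printer 0.0018 -0.1509
222 201 216 [ 0.6339 -0.0785  0.1474] printer 0.0022 -0.1439
230 203 218 [ 0.6322 -0.0717  0.1476] printer 0.0021 -0.1369
238 205 220 [ 0.6304 -0.0647  0.1477] printer 0.002 -0.1297
246 207 222 [ 0.6288 -0.0574  0.1472] printer 0.0021 -0.1222
[[227 224 224 224 227 123 128 124 125 162 193 203 238 236]
 [218 218 219 220 136 126 128 129 126 232 212 222 238 236]
 [222 223 222 223  41  10   6  12 127 220 222 220 236 235]
 [219 220 221 225  43  13  11   5 150 222 223 171 216 237]
 [222 221 222 224  45  12  15   6 147 222 222 187 189 236]
 [219 217 218 219  42  14   9  13 110 224 219 201 210 238]
 [219 218 218 222  31  47  47  45  87 215 215 219 211 240]
 [189 223 221 218 105  51  47  45  77 224 151 108  42  23]]
[0.5548 0.0805 0.0918] -0.0376 0.0292
[0.5547 0.0807 0.0825] -0.0377 0.0294
[0.5448 0.0351 0.0691] -0.058 -0.0126
```

Knob centre is at printer x +2 mm with its surface at z 0.147, and the post is at printer x −37 mm, which agrees with the text. I grip the outer half of the knob.

Request:
play_rows --steps '[{"claw":100,"dp":[0,0,0],"angular":[0,0,-4.8]},{"claw":100,"dp":[0,0,0],"angular":[0,0,-4.7]},{"claw":100,"dp":[0.008,-0.02,0.01],"angular":[0,0,0]},{"claw":100,"dp":[0,-0.025,0.02],"angular":[0,0,0]},{"claw":100,"dp":[0,-0.02,0.03],"angular":[0,0,0]},{"claw":100,"dp":[0,0,0.035],"angular":[0,0,0]},{"claw":100,"dp":[0,0,0.03],"angular":[0,0,0]},{"claw":100,"dp":[0,0,0.019],"angular":[0,0,0]}]'

```text
clock: 10.97
tcp_pos: [0.6364, -0.0898, 0.1297]
orientation: [0.001, 0.782, -0.623, -0.002]
wrist_force: [-0.7, 1.2, 0.4]
finger_gap: 0.0519
```

Request:
play_rows --force 40 --steps '[{"claw":100,"dp":[0,0,0],"angular":[0,0,0]},{"claw":255,"dp":[0,0,0],"angular":[0,0,0]},{"claw":255,"dp":[0,0,0],"angular":[0,0,0]},{"claw":255,"dp":[0,0,0],"angular":[0,0,0]},{"claw":255,"dp":[0,0,0],"angular":[0,0,0]},{"claw":255,"dp":[0,0,0],"angular":[0,0,0]},{"claw":255,"dp":[0,0,0],"angular":[0,0,0]},{"claw":255,"dp":[0,0,0],"angular":[0,0,0]}]'

```text
clock: 11.63
tcp_pos: [0.639, -0.0908, 0.1359]
orientation: [-0.001, 0.783, -0.622, 0.002]
wrist_force: [-1.2, -0.9, 6.8]
finger_gap: 0.012
```

Request:
play_rows --steps '[{"claw":255,"dp":[0,-0.003,0.0005],"angular":[0,0,0]},{"claw":255,"dp":[0,-0.003,0.0005],"angular":[0,0,0]},{"claw":255,"dp":[0,-0.003,0.001],"angular":[0,0,0]},{"claw":255,"dp":[0,-0.003,0.001],"angular":[0,0,0]},{"claw":255,"dp":[0,-0.003,0.001],"angular":[0,0,0]},{"claw":255,"dp":[0,-0.003,0.001],"angular":[0,0,0]},{"claw":255,"dp":[0,-0.003,0.001],"angular":[0,0,0]},{"claw":255,"dp":[0,-0.003,0.001],"angular":[0,0,0]}]'

```text
clock: 12.3
tcp_pos: [0.6608, -0.0855, 0.1276]
orientation: [0.001, 0.783, -0.622, 0.001]
wrist_force: [-2.3, -2.2, 3.9]
finger_gap: 0.0126
```

Request:
play_rows --steps '[{"claw":255,"dp":[0,-0.002,0.001],"angular":[0,0,0]},{"claw":255,"dp":[0,-0.002,0.001],"angular":[0,0,0]},{"claw":255,"dp":[0,-0.002,0.001],"angular":[0,0,0]},{"claw":255,"dp":[0,-0.002,0.001],"angular":[0,0,0]},{"claw":255,"dp":[0,-0.002,0],"angular":[0,0,0]},{"claw":255,"dp":[0,0,0],"angular":[0,0,0]},{"claw":255,"dp":[0,0,0],"angular":[0,0,0]},{"claw":255,"dp":[0,0,0],"angular":[0,0,0]}]'

```text
clock: 12.97
tcp_pos: [0.6676, -0.0839, 0.1237]
orientation: [0.003, 0.783, -0.622, -0.001]
wrist_force: [-13.0, -4.5, 14.7]
finger_gap: 0.0124
```

Request:
play_rows --steps '[{"claw":255,"dp":[0,-0.002,0],"angular":[0,0,0]},{"claw":255,"dp":[0,-0.002,0],"angular":[0,0,0]},{"claw":255,"dp":[0,-0.001,0],"angular":[0,0,0]},{"claw":255,"dp":[0,0,0],"angular":[0,0,0]},{"claw":255,"dp":[0,0,0],"angular":[0,0,0]},{"claw":255,"dp":[0,0,0],"angular":[0,0,0]},{"claw":255,"dp":[0,0,0],"angular":[0,0,0]},{"claw":255,"dp":[0,0,0],"angular":[0,0,0]}]'

```text
clock: 13.63
tcp_pos: [0.668, -0.0838, 0.1235]
orientation: [0.006, 0.783, -0.622, -0.004]
wrist_force: [-25.6, -9.5, 21.3]
finger_gap: 0.0123
```

The stop is firm: a further 5 mm of command moved the knob 0.4 mm and the force rose to 27 N. I release and go over to the post.

Request:
play_rows --steps '[{"claw":255,"dp":[0,0.005,0],"angular":[0,0,0]},{"claw":100,"dp":[0,0,0],"angular":[0,0,0]},{"claw":100,"dp":[0,0,0],"angular":[0,0,0]},{"claw":100,"dp":[0,0,0],"angular":[0,0,0]},{"claw":100,"dp":[0,0,0],"angular":[0,0,0]},{"claw":100,"dp":[0,0,-0.03],"angular":[0,0,0]},{"claw":100,"dp":[0,0,-0.04],"angular":[0,0,0]},{"claw":100,"dp":[0,0,-0.04],"angular":[0,0,0]}]'

```text
clock: 14.3
tcp_pos: [0.6699, -0.0818, 0.2314]
orientation: [0.001, 0.784, -0.621, -0.002]
wrist_force: [1.1, -0.5, 0.2]
finger_gap: 0.052
```

Request:
play_rows --steps '[{"claw":100,"dp":[0,0.0168,-0.008],"angular":[0,0,0]},{"claw":100,"dp":[0,0.0168,-0.008],"angular":[0,0,0]},{"claw":100,"dp":[0,0.0168,-0.008],"angular":[0,0,0]},{"claw":100,"dp":[0,0.0168,-0.008],"angular":[0,0,0]},{"claw":100,"dp":[0,0.0168,-0.008],"angular":[0,0,0]},{"claw":100,"dp":[0,0.0168,-0.008],"angular":[0,0,0]},{"claw":100,"dp":[0,0.0168,0],"angular":[0,0,0]},{"claw":100,"dp":[0,0.0168,0],"angular":[0,0,0]}]'

```text
clock: 14.97
tcp_pos: [0.5398, -0.113, 0.2806]
orientation: [-0.0, 0.784, -0.621, 0.001]
wrist_force: [0.8, -1.3, 0.1]
finger_gap: 0.0522
```

Request:
play_rows --steps '[{"claw":100,"dp":[-0.024,0,0],"angular":[0,0,0]},{"claw":100,"dp":[-0.024,0,0],"angular":[0,0,0]},{"claw":100,"dp":[-0.024,0,0],"angular":[0,0,0]},{"claw":100,"dp":[-0.024,0,0],"angular":[0,0,0]},{"claw":100,"dp":[-0.024,0,0],"angular":[0,0,0]},{"claw":100,"dp":[-0.024,0,0],"angular":[0,0,0]},{"claw":100,"dp":[-0.024,0,0],"angular":[0,0,0]},{"claw":100,"dp":[-0.024,0,0],"angular":[0,0,0]}]'

```text
clock: 15.63
tcp_pos: [0.496, 0.0753, 0.2801]
orientation: [-0.0, 0.784, -0.621, -0.0]
wrist_force: [0.4, 0.1, -0.4]
finger_gap: 0.052
```

Request:
play_rows --steps '[{"claw":100,"dp":[0,0,0],"angular":[0,0,5.6]},{"claw":100,"dp":[0,0,0],"angular":[0,0,5.6]},{"claw":100,"dp":[0,0,0],"angular":[0,0,5.6]},{"claw":100,"dp":[0,0,0],"angular":[0,0,5.6]},{"claw":100,"dp":[0,0,0],"angular":[0,0,5.6]},{"claw":100,"dp":[0,0,0],"angular":[0,0,5.6]},{"claw":100,"dp":[0,0,0],"angular":[0,0,5.6]},{"claw":100,"dp":[0,0,0],"angular":[0,0,5.6]}]'

```text
clock: 16.3
tcp_pos: [0.4964, 0.0743, 0.28]
orientation: [0.0, -0.486, 0.874, 0.0]
wrist_force: [0.5, 0.6, -0.1]
finger_gap: 0.052
```

Request:
play_rows --steps '[{"claw":100,"dp":[0,0,0],"angular":[0,0,5.6]},{"claw":100,"dp":[0,0,0],"angular":[0,0,5.6]},{"claw":100,"dp":[0,0,0],"angular":[0,0,5.6]},{"claw":100,"dp":[0,0,0],"angular":[0,0,5.6]},{"claw":100,"dp":[0,0,0],"angular":[0,0,5.6]},{"claw":100,"dp":[0,0,0],"angular":[0,0,5.6]},{"claw":100,"dp":[0,0,0],"angular":[0,0,5.6]},{"claw":100,"dp":[0,0,0],"angular":[0,0,5.6]}]'

```text
clock: 16.97
tcp_pos: [0.4964, 0.0743, 0.28]
orientation: [0.0, -0.116, 0.993, 0.0]
wrist_force: [-0.0, 0.4, 0.0]
finger_gap: 0.0522
```

Run:
```python
from h import *
st,p,d=shot("wrist","w3");print(st["clock"],st["tcp_pos"],st["orientation"],st["finger_gap"],st["joint_pos"].round(2))
```

```text
16.9667 [0.4963738  0.07428709 0.27998205] [ 7.14728438e-06 -1.15999220e-01  9.93249287e-01  1.86940921e-04] 0.052154685837814595 [-0.01  0.16 -0.05  1.36  0.   -0.24]
```

View pics/w3.png

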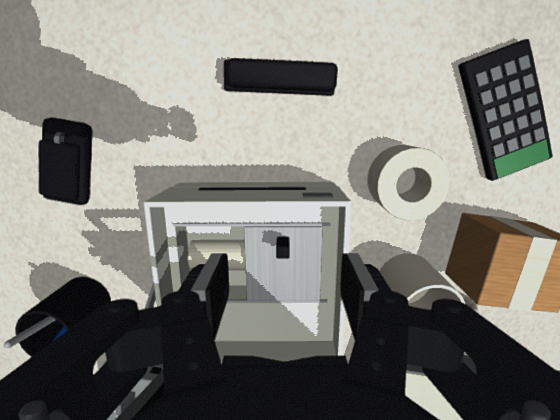

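The wrist view shows the post at (283,247) on the steel plate, with the front wall at v≈200–225 and the shutter at the printer's left (right in this picture).

Run:
```python
from h import *
z=np.load("pics/w3.npz");p,d=z["p"],z["d"];st=env.get_state()
g=p.max(2).astype(int);X=np.array([.9724,.2334]);Y=np.array([-.2334,.9724]);O=np.array([.5982,.0609])
m=np.zeros(g.shape,np.uint8);m[225:268,265:305]=g[225:268,265:305]<45
n,l,s,c=cv2.connectedComponentsWithStats(m);k=1+s[1:,4].argmax();print(s[k],c[k])
ys,xs=np.nonzero(l==k);A=atd("wrist",np.c_[xs,ys],d[ys,xs],st)
print("z",np.percentile(A[:,2],[5,50,90,97]))
t=A[A[:,2]>.098];print(len(t));P=np.c_[(t[:,:2]-O)@X,(t[:,:2]-O)@Y];print(P.min(0),P.max(0),P.mean(0),t.mean(0))
tp=st["tcp_pos"][:2]-O;print("tcp p",tp@X,tp@Y, "yaw",2*np.degrees(np.arctan2(st["orientation"][2],st["orientation"][1])))
```

```text
[277 237  12  21 250] [282.456 247.   ]
z [0.08170932 0.10498506 0.10660315 0.10712374]
174
[-0.16196305  0.02934161] [-0.02951305  0.04053797] [-0.03786352  0.03492938] [0.55323068 0.08602705 0.1068018 ]
tcp p -0.09593221834563914 0.036764242426433495 yaw 193.08071322501172
```

Request:
play_rows --steps '[{"claw":120,"dp":[0,0,0],"angular":[0,0,-0.4]},{"claw":120,"dp":[0,0,0],"angular":[0,-5,0]},{"claw":120,"dp":[0,0,0],"angular":[0,-5,0]},{"claw":120,"dp":[-0.0267,-0.002,0],"angular":[0,0,0]},{"claw":120,"dp":[0,0,0.03],"angular":[0,0,0]},{"claw":120,"dp":[0,0,0.03],"angular":[0,0,0]},{"claw":120,"dp":[0,0,0.03],"angular":[0,0,0]},{"claw":120,"dp":[0,0,0.03],"angular":[0,0,0]}]'

```text
clock: 17.68
tcp_pos: [0.5426, 0.0835, 0.1659]
orientation: [0.087, -0.123, 0.989, 0.01]
wrist_force: [-0.8, 0.5, -0.3]
finger_gap: 0.0454
```

Request:
play_rows --force 30 --steps '[{"claw":120,"dp":[0,0,0.03],"angular":[0,0,0]},{"claw":120,"dp":[0,0,0.025],"angular":[0,0,0]},{"claw":120,"dp":[0,0,0.015],"angular":[0,0,0]},{"claw":120,"dp":[0,0,0.01],"angular":[0,0,0]},{"claw":120,"dp":[0,0,0],"angular":[0,0,0]},{"claw":255,"dp":[0,0,0],"angular":[0,0,0]},{"claw":255,"dp":[0,0,0],"angular":[0,0,0]},{"claw":255,"dp":[0,0,0],"angular":[0,0,0]}]'

```text
clock: 18.35
tcp_pos: [0.5568, 0.0866, 0.0896]
orientation: [0.088, -0.121, 0.989, 0.01]
wrist_force: [-0.1, -0.6, -0.9]
finger_gap: 0.0132
```

Request:
play_rows --steps '[{"claw":255,"dp":[0,0,0],"angular":[0,0,0]},{"claw":255,"dp":[0,0,0],"angular":[0,0,0]},{"claw":255,"dp":[0,-0.004,0],"angular":[0,0,0]},{"claw":255,"dp":[0,-0.008,0],"angular":[0,0,0]},{"claw":255,"dp":[0,-0.01,0],"angular":[0,0,0]},{"claw":255,"dp":[0,-0.01,0],"angular":[0,0,0]},{"claw":255,"dp":[0,-0.01,0],"angular":[0,0,0]},{"claw":255,"dp":[0,-0.01,0],"angular":[0,0,0]}]'

```text
clock: 19.02
tcp_pos: [0.5689, 0.0359, 0.0895]
orientation: [0.088, -0.121, 0.989, 0.011]
wrist_force: [-3.4, 1.8, 9.3]
finger_gap: 0.0136
```

Request:
play_rows --steps '[{"claw":255,"dp":[0,-0.008,0],"angular":[0,0,0]},{"claw":255,"dp":[0,-0.008,0],"angular":[0,0,0]},{"claw":255,"dp":[0,-0.007,0],"angular":[0,0,0]},{"claw":255,"dp":[0,-0.006,0],"angular":[0,0,0]},{"claw":255,"dp":[0,-0.004,0],"angular":[0,0,0]},{"claw":255,"dp":[0,-0.004,0],"angular":[0,0,0]},{"claw":255,"dp":[0,-0.003,0],"angular":[0,0,0]},{"claw":255,"dp":[0,0,0],"angular":[0,0,0]}]'

```text
clock: 19.68
tcp_pos: [0.5745, 0.0119, 0.0892]
orientation: [0.087, -0.127, 0.988, 0.026]
wrist_force: [-11.2, 48.6, 21.6]
finger_gap: 0.0134
```

Run:
```python
from h import *
st=env.get_state();d=st["tcp_pos"][:2]-[.5568,.0866];print(st["tcp_pos"],d@[.2334,-.9724],d@[.9724,.2334],st["wrist_force"])
```

```text
[0.57452047 0.01189807 0.08922422] 0.07677611717433179 -0.00020404484924280852 [-11.20628971  48.59014059  21.56672738]
```

Travel stopped after 77 mm with a firm resistance of about 50 N. The post stood about 9 mm short of the symmetric open position, so this is plausibly the end stop. I relax, release, and look.

Request:
play_rows --steps '[{"claw":255,"dp":[0,0.005,0],"angular":[0,0,0]},{"claw":255,"dp":[0,0.004,0],"angular":[0,0,0]},{"claw":150,"dp":[0,0,0],"angular":[0,0,0]},{"claw":150,"dp":[0,0,0],"angular":[0,0,0]},{"claw":150,"dp":[0,0,0],"angular":[0,0,0]},{"claw":150,"dp":[0,0,-0.02],"angular":[0,0,0]},{"claw":150,"dp":[0,0,-0.04],"angular":[0,0,0]},{"claw":150,"dp":[0,0,-0.04],"angular":[0,0,0]}]'

```text
clock: 20.35
tcp_pos: [0.5572, 0.0011, 0.1855]
orientation: [0.084, -0.12, 0.989, 0.011]
wrist_force: [0.1, -0.4, 1.2]
finger_gap: 0.0352
```

Request:
play_rows --steps '[{"claw":150,"dp":[0.01,0,-0.03],"angular":[0,0,0]},{"claw":150,"dp":[0.01,0,-0.02],"angular":[0,0,0]},{"claw":150,"dp":[0.02,0,-0.01],"angular":[0,0,0]},{"claw":150,"dp":[0.02,0,0],"angular":[0,0,0]},{"claw":150,"dp":[0,0,0],"angular":[0,5,0]},{"claw":150,"dp":[0,0,0],"angular":[0,5,0]},{"claw":150,"dp":[0,0,0],"angular":[0,0,0]},{"claw":150,"dp":[0,0,0],"angular":[0,0,0]}]'

```text
clock: 21.02
tcp_pos: [0.4924, -0.0156, 0.2343]
orientation: [0.0, -0.121, 0.993, 0.0]
wrist_force: [-0.2, -0.3, 0.1]
finger_gap: 0.0351
```

Run:
```python
from h import *
st,p,d=shot("wrist","w4");print(st["clock"],st["tcp_pos"],st["orientation"])
g=p.max(2).astype(int);X=np.array([.9724,.2334]);Y=np.array([-.2334,.9724]);O=np.array([.5982,.0609])
tp=st["tcp_pos"][:2]-O;print("tcp p",tp@X,tp@Y)
v,u=np.mgrid[180:330,120:400];v,u=v.ravel(),u.ravel();A=atd("wrist",np.c_[u,v],d[v,u],st)
x,y=(A[:,:2]-O)@X,(A[:,:2]-O)@Y
t=(g[v,u]<45)&(A[:,2]>.098)&(A[:,2]<.115)&(abs(x+.037)<.02);print("post",t.sum(),x[t].mean(),y[t].mean(),y[t].min(),y[t].max())
cv2.imwrite("pics/w4c.png",cv2.resize(p[150:350,100:400,::-1],None,fx=2.5,fy=2.5))
```

```text
21.0167 [ 0.49244821 -0.01556512  0.23430061] [ 7.35201147e-06 -1.21298751e-01  9.92616035e-01  1.38183098e-04]
tcp p -0.12068000361037974 -0.04967221459591913
post 213 -0.037522595371840294 -0.04078937703935513 -0.04628504265909152 -0.03458297916217406
```

View pics/w4c.png

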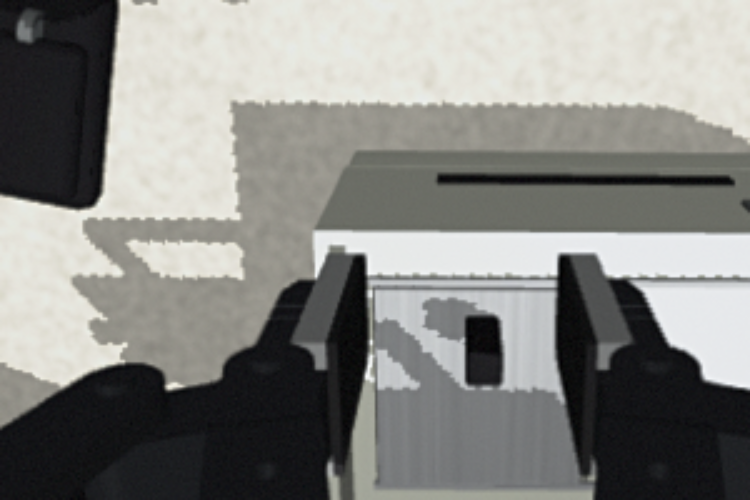

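```bash
python3 - <<'E'
from h import *
X=np.array([.9724,.2334]);Y=np.array([-.2334,.9724]);O=np.array([.5982,.0609])
S={"w3":dict(tcp_pos=[0.4963738,0.07428709,0.27998205],orientation=[7e-6,-.115999,.993249,.000187]),"w4":env.get_state()}
for n,r in (("w3",range(228,246,8)),("w4",(268,290,330))):
    z=np.load(f"pics/{n}.npz");p,d=z["p"],z["d"]
    for v in r:
        u=np.arange(130,345,3);A=atd("wrist",np.c_[u,0*u+v],d[v,u],S[n]);y=(A[:,:2]-O)@Y
        print(n,v,"x",((A[30,:2]-O)@X).round(3));print(" ".join(f"{a*1000:.0f}/{c*1000:.0f}/{b}" for a,c,b in zip(y,A[:,2],p[v,u].max(1))))
E
python3 - <<'E'
import cv2
p=cv2.imread("pics/w3.png")[180:330,130:360];cv2.imwrite("pics/w3c.png",cv2.resize(p,None,fx=3.4,fy=3.4))
E
```

```text
w3 228 x -0.036
-170/-1/218 -165/2/211 -161/1/212 -158/-1/217 -153/0/137 -150/-1/129 -97/109/224 -95/107/191 -95/100/114 -94/95/116 -94/86/114 -95/76/114 -94/69/183 -91/69/222 -87/70/221 -84/68/152 -84/60/113 -84/49/114 -85/35/111 -83/28/228 -80/28/221 -76/29/221 -72/28/222 -68/30/221 -64/30/221 -61/29/222 -57/30/223 -53/29/221 -50/29/222 -46/30/224 -42/29/223 -38/30/223 -35/28/224 -31/30/229 -27/29/149 -24/29/153 -20/29/152 -16/30/152 -7/74/150 -3/73/178 37/414/181 3/74/187 6/75/185 10/74/179 13/74/186 16/75/188 19/74/186 23/74/182 26/73/183 29/75/187 32/73/187 36/75/182 39/74/185 42/75/183 45/74/190 49/75/180 52/74/188 55/75/182 58/74/185 62/75/185 65/74/183 68/74/186 71/74/183 75/75/185 78/70/152 82/71/151 85/69/149 88/69/149 92/69/149 95/70/143 96/82/77 96/99/76
w3 236 x -0.026
-172/-1/133 -167/0/131 -163/-0/133 -159/-1/131 -155/-0/134 -151/-1/137 -99/107/207 -95/108/226 -94/103/112 -94/96/114 -94/89/115 -94/81/114 -94/72/115 -92/69/228 -88/69/160 -85/70/205 -84/63/67 -84/53/70 -85/38/69 -84/28/134 -80/30/153 -76/29/151 -72/31/152 -69/30/152 -65/31/152 -61/32/152 -58/29/153 -54/3
[... 2961 characters left out ...]
-89/283/35 -88/283/28 -87/283/32 -86/284/36 -85/283/31 -85/282/32 -84/281/34 -83/281/30 -82/281/26 -75/299/26 -75/297/25 -74/298/20 -73/298/25 -72/298/23 -71/298/19 -70/299/20 -70/298/20 -69/298/27 -68/298/19 -67/298/23 -67/298/20 -66/298/27 -65/298/20 -65/298/19 -64/298/23 -63/298/21 -68/263/23 -67/265/33 -67/262/21 -94/69/158 -90/70/165 -87/70/166 -84/69/128 -80/75/124 -77/74/127 -74/74/122 -71/75/129 -68/75/123 -65/75/125 -62/74/123 -59/74/127 -56/74/124 -52/75/123 -49/74/121 -46/74/121 -43/74/124 -40/75/121 -37/73/124 -34/75/122 -31/75/124 -28/75/119 -25/75/126 -21/75/121 -18/74/120 -15/73/120 -12/75/117 -9/75/120 -6/74/121 -3/75/117 -32/263/12 -31/264/32 -30/267/22 -35/298/22 -35/298/23
```

View pics/w3c.png

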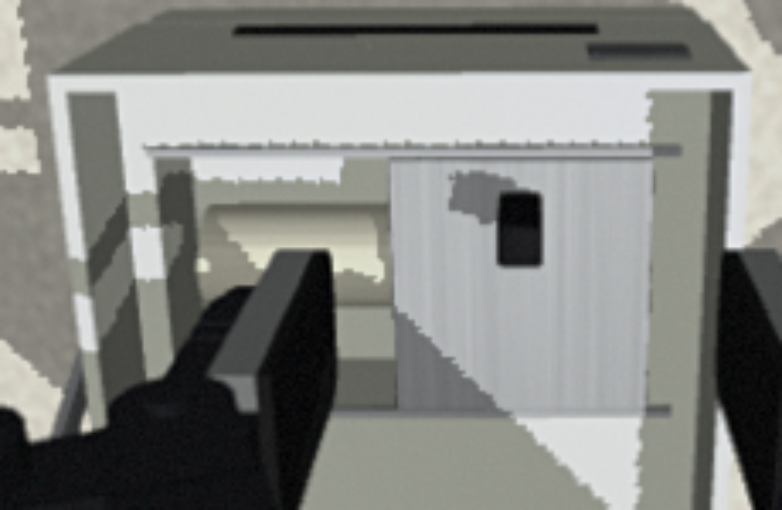

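The w3 crop shows the rails spanning about ±88 mm and the compartment's right edge at y≈−84.5 mm. The plate edge now sits at about −83 mm, within error of home. To be sure, I push once more with closed fingers on the post's left face.

Request:
play_rows --steps '[{"claw":255,"dp":[0,0,0],"angular":[0,-5,0]},{"claw":255,"dp":[0,0,0],"angular":[0,-5,0]},{"claw":255,"dp":[-0.03,0.0235,0],"angular":[0,0,0]},{"claw":255,"dp":[-0.0292,0.0235,0],"angular":[0,0,0]},{"claw":255,"dp":[0,0,0.03],"angular":[0,0,0]},{"claw":255,"dp":[0,0,0.03],"angular":[0,0,0]},{"claw":255,"dp":[0,0,0.03],"angular":[0,0,0]},{"claw":255,"dp":[0,0,0.03],"angular":[0,0,0]}]'

```text
clock: 21.73
tcp_pos: [0.5571, 0.0497, 0.127]
orientation: [0.088, -0.121, 0.989, 0.01]
wrist_force: [0.3, -0.3, 0.2]
finger_gap: -0.0002
```

Request:
play_rows --steps '[{"claw":255,"dp":[0,0,0.025],"angular":[0,0,0]},{"claw":255,"dp":[0,0,0.0127],"angular":[0,0,0]},{"claw":255,"dp":[0,-0.006,0],"angular":[0,0,0]},{"claw":255,"dp":[0,-0.006,0],"angular":[0,0,0]},{"claw":255,"dp":[0,-0.004,0],"angular":[0,0,0]},{"claw":255,"dp":[0,-0.004,0],"angular":[0,0,0]},{"claw":255,"dp":[0,-0.002,0],"angular":[0,0,0]},{"claw":255,"dp":[0,0,0],"angular":[0,0,0]}]'

```text
clock: 22.4
tcp_pos: [0.5688, 0.0325, 0.092]
orientation: [0.088, -0.122, 0.989, 0.014]
wrist_force: [-2.1, 12.2, 3.0]
finger_gap: -0.0001
```

Request:
play_rows --steps '[{"claw":255,"dp":[0,-0.002,0],"angular":[0,0,0]},{"claw":255,"dp":[0,-0.002,0],"angular":[0,0,0]},{"claw":255,"dp":[0,-0.002,0],"angular":[0,0,0]},{"claw":255,"dp":[0,0,0],"angular":[0,0,0]},{"claw":255,"dp":[0,0,0],"angular":[0,0,0]},{"claw":255,"dp":[0,0,0],"angular":[0,0,0]},{"claw":255,"dp":[0,0,0],"angular":[0,0,0]},{"claw":255,"dp":[0,0,0],"angular":[0,0,0]}]'

```text
clock: 23.07
tcp_pos: [0.5687, 0.032, 0.092]
orientation: [0.088, -0.125, 0.988, 0.019]
wrist_force: [-5.2, 26.5, 7.6]
finger_gap: 0.0002
```

The stop is firm at 27 N with only 0.5 mm of motion, so the shutter is home. I back out and go to the knob.

Request:
play_rows --steps '[{"claw":255,"dp":[0,0.012,0],"angular":[0,0,0]},{"claw":255,"dp":[0,0,-0.03],"angular":[0,0,0]},{"claw":255,"dp":[0,0,-0.04],"angular":[0,0,0]},{"claw":255,"dp":[0,0,-0.04],"angular":[0,0,0]},{"claw":255,"dp":[0,0,-0.04],"angular":[0,0,0]},{"claw":150,"dp":[0.02,0,-0.02],"angular":[0,0,0]},{"claw":100,"dp":[0.02,0,0],"angular":[0,0,0]},{"claw":100,"dp":[0,0,0],"angular":[0,5,0]}]'

```text
clock: 23.73
tcp_pos: [0.4898, 0.0192, 0.2499]
orientation: [0.04, -0.121, 0.992, 0.006]
wrist_force: [-2.0, 0.2, -3.4]
finger_gap: 0.0357
```

Request:
play_rows --steps '[{"claw":100,"dp":[0,0,0],"angular":[0,5,0]},{"claw":100,"dp":[0,0,0],"angular":[0,0,-7]},{"claw":100,"dp":[0,0,0],"angular":[0,0,-7]},{"claw":100,"dp":[0,0,0],"angular":[0,0,-7]},{"claw":100,"dp":[0,0,0],"angular":[0,0,-7]},{"claw":100,"dp":[0,0,0],"angular":[0,0,-7]},{"claw":100,"dp":[0,0,0],"angular":[0,0,-7]},{"claw":100,"dp":[0,0,0],"angular":[0,0,-7]}]'

```text
clock: 24.4
tcp_pos: [0.5008, 0.0186, 0.2522]
orientation: [0.001, -0.525, 0.851, -0.001]
wrist_force: [0.5, 0.1, 0.0]
finger_gap: 0.052
```

Request:
play_rows --steps '[{"claw":100,"dp":[0,0,0],"angular":[0,0,-6.8]},{"claw":100,"dp":[0,0,0],"angular":[0,0,-6.8]},{"claw":100,"dp":[0,0,0],"angular":[0,0,-6.8]},{"claw":100,"dp":[0,0,0],"angular":[0,0,-6.8]},{"claw":100,"dp":[0,0,0],"angular":[0,0,-6.8]},{"claw":100,"dp":[0,0,0],"angular":[0,0,-6.7]},{"claw":100,"dp":[0,0,0],"angular":[0,0,0]},{"claw":100,"dp":[0,0,0],"angular":[0,0,0]}]'

```text
clock: 25.07
tcp_pos: [0.5006, 0.0188, 0.2518]
orientation: [-0.001, 0.785, -0.619, 0.001]
wrist_force: [0.4, 0.8, 0.2]
finger_gap: 0.0518
```

Run:
```python
from h import *
X=np.array([.9724,.2334]);Y=np.array([-.2334,.9724]);O=np.array([.5982,.0609])
st=env.get_state();tp=st["tcp_pos"][:2]-O;print(st["tcp_pos"],"p",tp@X,tp@Y,"yaw",2*np.degrees(np.arctan2(st["orientation"][2],st["orientation"][1])),st["orientation"])
```

```text
[0.50064637 0.01878289 0.25178247] p -0.10469128118172857 -0.018185659499146425 yaw -76.54926499006817 [-6.09691209e-04  7.85050085e-01 -6.19431030e-01  1.09189849e-03]
```

Request:
play_rows --steps '[{"claw":100,"dp":[0.0232,0,0],"angular":[0,0,0]},{"claw":100,"dp":[0.0232,0,0],"angular":[0,0,0]},{"claw":100,"dp":[0.0232,0,0],"angular":[0,0,0]},{"claw":100,"dp":[0.0232,0,0],"angular":[0,0,0]},{"claw":100,"dp":[0.0232,0,0],"angular":[0,0,0]},{"claw":100,"dp":[0.0232,0,0],"angular":[0,0,0]},{"claw":100,"dp":[0,-0.02,0],"angular":[0,0,0]},{"claw":100,"dp":[0,-0.03,0],"angular":[0,0,0]}]'

```text
clock: 25.73
tcp_pos: [0.5811, -0.1066, 0.2517]
orientation: [0.0, 0.784, -0.621, 0.001]
wrist_force: [0.6, 0.4, 0.5]
finger_gap: 0.0519
```

Request:
play_rows --steps '[{"claw":100,"dp":[0,-0.03,0],"angular":[0,0,0]},{"claw":100,"dp":[0,-0.03,0],"angular":[0,0,0]},{"claw":100,"dp":[0,-0.029,0.02],"angular":[0,0,0]},{"claw":100,"dp":[0,0,0.03],"angular":[0,0,0]},{"claw":100,"dp":[0,0,0.03],"angular":[0,0,0]},{"claw":100,"dp":[0,0,0.025],"angular":[0,0,0]},{"claw":100,"dp":[0,0,0.015],"angular":[0,0,0]},{"claw":100,"dp":[0,0,0.007],"angular":[0,0,0]}]'

```text
clock: 26.4
tcp_pos: [0.6667, -0.083, 0.1206]
orientation: [0.001, 0.785, -0.619, -0.002]
wrist_force: [-1.1, 0.1, -0.7]
finger_gap: 0.0515
```

Request:
play_rows --force 40 --steps '[{"claw":100,"dp":[0,0,0],"angular":[0,0,0]},{"claw":255,"dp":[0,0,0],"angular":[0,0,0]},{"claw":255,"dp":[0,0,0],"angular":[0,0,0]},{"claw":255,"dp":[0,0,0],"angular":[0,0,0]},{"claw":255,"dp":[0,0,0],"angular":[0,0,0]},{"claw":255,"dp":[0,0,0],"angular":[0,0,0]},{"claw":255,"dp":[0,0,0],"angular":[0,0,0]},{"claw":255,"dp":[0,0,0],"angular":[0,0,0]}]'

```text
clock: 27.07
tcp_pos: [0.6674, -0.0841, 0.1257]
orientation: [0.001, 0.786, -0.618, 0.001]
wrist_force: [-6.2, -2.2, 6.0]
finger_gap: 0.0123
```

Request:
play_rows --steps '[{"claw":255,"dp":[0,0.003,-0.0015],"angular":[0,0,0]},{"claw":255,"dp":[0,0.003,-0.0015],"angular":[0,0,0]},{"claw":255,"dp":[0,0.003,-0.001],"angular":[0,0,0]},{"claw":255,"dp":[0,0.003,-0.001],"angular":[0,0,0]},{"claw":255,"dp":[0,0.003,-0.001],"angular":[0,0,0]},{"claw":255,"dp":[0,0.003,-0.001],"angular":[0,0,0]},{"claw":255,"dp":[0,0.003,-0.001],"angular":[0,0,0]},{"claw":255,"dp":[0,0.002,0],"angular":[0,0,0]}]'

```text
clock: 27.73
tcp_pos: [0.6489, -0.0885, 0.1345]
orientation: [-0.003, 0.786, -0.618, 0.003]
wrist_force: [7.7, 2.8, 6.0]
finger_gap: 0.0123
```

Request:
play_rows --steps '[{"claw":255,"dp":[0,0,0],"angular":[0,0,0]},{"claw":255,"dp":[0,0,0],"angular":[0,0,0]},{"claw":100,"dp":[0,0,0],"angular":[0,0,0]},{"claw":100,"dp":[0,0,0],"angular":[0,0,0]},{"claw":100,"dp":[0,0,0],"angular":[0,0,0]},{"claw":100,"dp":[0,0,0],"angular":[0,0,0]},{"claw":100,"dp":[0,0,-0.03],"angular":[0,0,0]},{"claw":100,"dp":[0,0,-0.04],"angular":[0,0,0]}]'

```text
clock: 28.4
tcp_pos: [0.6426, -0.088, 0.1973]
orientation: [0.002, 0.786, -0.618, -0.005]
wrist_force: [0.3, -0.7, 0.0]
finger_gap: 0.0522
```

Run:
```python
from h import *
st=env.get_state();print(st["tcp_pos"],st["wrist_force"])
st,p,d=shot("top","t5")
X=np.array([.9724,.2334]);Y=np.array([-.2334,.9724]);O=np.array([.5982,.0609])
# bar in depth: points z>.30 near the loop, |y|<.07
v,u=np.mgrid[120:330,220:420];v,u=v.ravel(),u.ravel();A=atd("top",np.c_[u,v],d[v,u])
x,y=(A[:,:2]-O)@X,(A[:,:2]-O)@Y
g=p.max(2)[v,u];m=(abs(y)<.05)&(A[:,2]>.2)&(A[:,2]<.4)&(abs(x-.04)<.08)
b=m&(g<50)&(A[:,2]>.31);print(b.sum(),np.median(x[b]),np.median(A[b,2]),np.percentile(y[b],[2,98]))
l=m&(g>=60);f=np.polyfit(x[l],A[l,2],1) if l.sum()>20 else None;print(l.sum(),f,np.arctan(f[0]) if f is not None else 0)
k=(abs(y+.144)<.025)&(A[:,2]>.12)&(A[:,2]<.16)&(abs(x)<.06);print("knob",k.sum(),np.median(x[k]),np.median(A[k,2]))
```

```text
[ 0.64260883 -0.0879501   0.19726835] [ 0.29620304 -0.69702901  0.04432964]
359 0.010568012081609165 0.3339885813427711 [-0.04746662  0.04764317]
129 [-1.70723986  0.33828117] -1.0409275344733528
knob 87 0.01280456170230674 0.14606273533354197
```

The top view puts the bar at printer x +10.5 mm with its top at z 0.334, so the lid is at about 1.17. The knob is 20 mm back at x +13 mm, so the knee is broken. I go to the bar.

Request:
play_rows --steps '[{"claw":100,"dp":[0,0.01,-0.022],"angular":[0,0,0]},{"claw":100,"dp":[0,0.01,-0.022],"angular":[0,0,0]},{"claw":100,"dp":[0,0.01,-0.022],"angular":[0,0,0]},{"claw":100,"dp":[0,0.01,-0.022],"angular":[0,0,0]},{"claw":100,"dp":[0,0.01,-0.022],"angular":[0,0,0]},{"claw":100,"dp":[0,0.01,-0.022],"angular":[0,0,0]},{"claw":100,"dp":[0,0.01,-0.022],"angular":[0,0,0]},{"claw":100,"dp":[0,0.01,-0.022],"angular":[0,0,0]}]'

```text
clock: 29.12
tcp_pos: [0.5673, -0.1076, 0.3784]
orientation: [0.0, 0.786, -0.618, -0.0]
wrist_force: [0.9, 0.2, 0.1]
finger_gap: 0.0518
```

Request:
play_rows --steps '[{"claw":100,"dp":[-0.0194,0,0],"angular":[0,0,0]},{"claw":100,"dp":[-0.0194,0,0],"angular":[0,0,0]},{"claw":100,"dp":[-0.0194,0,0],"angular":[0,0,0]},{"claw":100,"dp":[-0.0194,0,0],"angular":[0,0,0]},{"claw":100,"dp":[-0.0194,0,0],"angular":[0,0,0]},{"claw":100,"dp":[-0.0194,0,0],"angular":[0,0,0]},{"claw":100,"dp":[-0.0194,0,0],"angular":[0,0,0]},{"claw":100,"dp":[-0.0194,0,0],"angular":[0,0,0]}]'

```text
clock: 29.78
tcp_pos: [0.5309, 0.0441, 0.3773]
orientation: [0.0, 0.786, -0.618, -0.0]
wrist_force: [0.2, 0.5, -0.2]
finger_gap: 0.0518
```

Run:
```python
from h import *
X=np.array([.9724,.2334]);Y=np.array([-.2334,.9724]);O=np.array([.5982,.0609])
st=env.get_state();tp=st["tcp_pos"][:2]-O;print(st["tcp_pos"],"p",tp@X,tp@Y,st["joint_pos"].round(2))
st,p,d=shot("wrist","w6")
v,u=np.mgrid[150:420,150:420];v,u=v.ravel(),u.ravel();A=atd("wrist",np.c_[u,v],d[v,u],st)
x,y=(A[:,:2]-O)@X,(A[:,:2]-O)@Y
b=(p.max(2)[v,u]<60)&(A[:,2]>.30)&(A[:,2]<.345)&(abs(y)<.05)&(abs(x)<.06);print(b.sum(),np.median(x[b]),np.percentile(A[b,2],[50,95]) if b.sum() else 0)
```

```text
[0.53092564 0.04406521 0.37731203] p -0.06934683197320567 -0.00066831120468347 [-0.07  0.23  0.27  1.61 -0.   -1.88]
1221 0.007694763485048954 [0.33251165 0.33524858]
```

Request:
play_rows --steps '[{"claw":100,"dp":[0,-0.02,0],"angular":[0,0,0]},{"claw":100,"dp":[0,-0.03,0],"angular":[0,0,0]},{"claw":100,"dp":[0,-0.028,0],"angular":[0,0,0]},{"claw":100,"dp":[0,0,0],"angular":[0,0,0]},{"claw":100,"dp":[0,0,0.02],"angular":[0,0,0]},{"claw":100,"dp":[0,0,0.02],"angular":[0,0,0]},{"claw":100,"dp":[0,0,0.014],"angular":[0,0,0]},{"claw":100,"dp":[0,0,0.006],"angular":[0,0,0]}]'

```text
clock: 30.5
tcp_pos: [0.606, 0.0615, 0.3148]
orientation: [0.001, 0.786, -0.618, -0.002]
wrist_force: [-0.5, 0.2, -0.3]
finger_gap: 0.0518
```

Request:
play_rows --force 50 --steps '[{"claw":255,"dp":[0,0,0],"angular":[0,0,0]},{"claw":255,"dp":[0,0,0],"angular":[0,0,0]},{"claw":255,"dp":[0,0,0],"angular":[0,0,0]},{"claw":255,"dp":[0,0,0],"angular":[0,0,0]},{"claw":255,"dp":[0,0,0],"angular":[0,0,0]},{"claw":255,"dp":[0,0,0],"angular":[0,0,0]},{"claw":255,"dp":[0,0,0],"angular":[0,0,0]},{"claw":255,"dp":[0,0,0],"angular":[0,0,0]}]'

```text
clock: 31.17
tcp_pos: [0.6076, 0.0616, 0.3189]
orientation: [-0.001, 0.786, -0.618, 0.001]
wrist_force: [-0.9, -0.8, 5.8]
finger_gap: 0.0102
```

Run:
```python
from h import *
X=np.array([.9724,.2334]);Y=np.array([-.2334,.9724]);O=np.array([.5982,.0609])
st=env.get_state();tp=st["tcp_pos"][:2]-O;x,z=tp@X,st["tcp_pos"][2]+.0095;print(st["tcp_pos"],x,tp@Y,st["wrist_force"],np.arctan2(z-.11,.095-x),np.hypot(z-.11,.095-x))
f=np.linspace(1.19,.017,33);y=np.round(.235*np.cos(f),4);w=np.round(-.235*np.sin(f),4)
print([(round(float(a),4),round(float(b),4)) for a,b in zip(np.diff(y),np.diff(w))])
```

```text
[0.60756361 0.06159324 0.31888424] 0.009266974328036954 -0.0015113549881454172 [-0.94685326 -0.82403387  5.79790026] 1.1967038539496966 0.23460995063997087
[(0.008, 0.0034), (0.0078, 0.0036), (0.0077, 0.0039), (0.0075, 0.0042), (0.0073, 0.0045), (0.0072, 0.0047), (0.007, 0.005), (0.0069, 0.0053), (0.0066, 0.0055), (0.0064, 0.0057), (0.0062, 0.006), (0.006, 0.0062), (0.0058, 0.0064), (0.0055, 0.0066), (0.0053, 0.0068), (0.005, 0.007), (0.0047, 0.0072), (0.0045, 0.0074), (0.0043, 0.0075), (0.0039, 0.0076), (0.0037, 0.0078), (0.0033, 0.008), (0.0031, 0.008), (0.0028, 0.0082), (0.0025, 0.0082), (0.0021, 0.0083), (0.0019, 0.0084), (0.0016, 0.0085), (0.0012, 0.0085), (0.0009, 0.0086), (0.0007, 0.0086), (0.0003, 0.0086)]
```

Request:
play_rows --steps '[{"claw":255,"dp":[0,0.008,0.0034],"angular":[0,0,0]},{"claw":255,"dp":[0,0.0078,0.0036],"angular":[0,0,0]},{"claw":255,"dp":[0,0.0077,0.0039],"angular":[0,0,0]},{"claw":255,"dp":[0,0.0075,0.0042],"angular":[0,0,0]},{"claw":255,"dp":[0,0.0073,0.0045],"angular":[0,0,0]},{"claw":255,"dp":[0,0.0072,0.0047],"angular":[0,0,0]},{"claw":255,"dp":[0,0.007,0.005],"angular":[0,0,0]},{"claw":255,"dp":[0,0.0069,0.0053],"angular":[0,0,0]}]'

```text
clock: 31.83
tcp_pos: [0.5499, 0.0477, 0.2833]
orientation: [-0.001, 0.786, -0.618, 0.001]
wrist_force: [0.7, 0.0, 2.0]
finger_gap: 0.01
```

Force is low and the lid follows freely.

Request:
play_rows --steps '[{"claw":255,"dp":[0,0.0066,0.0055],"angular":[0,0,0]},{"claw":255,"dp":[0,0.0064,0.0057],"angular":[0,0,0]},{"claw":255,"dp":[0,0.0062,0.006],"angular":[0,0,0]},{"claw":255,"dp":[0,0.006,0.0062],"angular":[0,0,0]},{"claw":255,"dp":[0,0.0058,0.0064],"angular":[0,0,0]},{"claw":255,"dp":[0,0.0055,0.0066],"angular":[0,0,0]},{"claw":255,"dp":[0,0.0053,0.0068],"angular":[0,0,0]},{"claw":255,"dp":[0,0.005,0.007],"angular":[0,0,0]}]'

```text
clock: 32.5
tcp_pos: [0.5044, 0.0368, 0.2329]
orientation: [-0.001, 0.786, -0.618, 0.001]
wrist_force: [1.9, 1.4, 1.0]
finger_gap: 0.0101
```

Request:
play_rows --steps '[{"claw":255,"dp":[0,0.0047,0.0072],"angular":[0,0,0]},{"claw":255,"dp":[0,0.0045,0.0074],"angular":[0,0,0]},{"claw":255,"dp":[0,0.0043,0.0075],"angular":[0,0,0]},{"claw":255,"dp":[0,0.0039,0.0076],"angular":[0,0,0]},{"claw":255,"dp":[0,0.0037,0.0078],"angular":[0,0,0]},{"claw":255,"dp":[0,0.0033,0.008],"angular":[0,0,0]},{"claw":255,"dp":[0,0.0031,0.008],"angular":[0,0,0]},{"claw":255,"dp":[0,0.0028,0.0082],"angular":[0,0,0]}]'

```text
clock: 33.17
tcp_pos: [0.474, 0.0295, 0.1702]
orientation: [0.0, 0.786, -0.618, -0.0]
wrist_force: [-4.6, 1.5, 4.0]
finger_gap: 0.0103
```

Run:
```python
from h import *
X=np.array([.9724,.2334]);O=np.array([.5982,.0609])
st=env.get_state();tp=st["tcp_pos"][:2]-O;x,z=tp@X,st["tcp_pos"][2]+.0095;print(st["tcp_pos"],st["wrist_force"],np.arctan2(z-.11,.095-x),np.hypot(z-.11,.095-x))
```

```text
[0.47403013 0.0294722  0.17022432] [-4.64170162  1.45683661  3.9502705 ] 0.302935669386479 0.23372053307198684
```

Remaining arc: 0.30 to 0.017 rad, about 66 mm. I slow down for it.

Request:
play_rows --steps '[{"claw":255,"dp":[0,0.0018,0.006],"angular":[0,0,0]},{"claw":255,"dp":[0,0.0016,0.006],"angular":[0,0,0]},{"claw":255,"dp":[0,0.0014,0.006],"angular":[0,0,0]},{"claw":255,"dp":[0,0.0013,0.006],"angular":[0,0,0]},{"claw":255,"dp":[0,0.0011,0.006],"angular":[0,0,0]},{"claw":255,"dp":[0,0.001,0.006],"angular":[0,0,0]},{"claw":255,"dp":[0,0.0008,0.006],"angular":[0,0,0]},{"claw":255,"dp":[0,0.0006,0.005],"angular":[0,0,0]}]'

```text
clock: 33.83
tcp_pos: [0.4645, 0.0272, 0.1231]
orientation: [0.0, 0.786, -0.618, -0.001]
wrist_force: [-4.3, 0.7, 1.4]
finger_gap: 0.0102
```

Request:
play_rows --steps '[{"claw":255,"dp":[0,0.0004,0.004],"angular":[0,0,0]},{"claw":255,"dp":[0,0.0003,0.004],"angular":[0,0,0]},{"claw":255,"dp":[0,0.0002,0.003],"angular":[0,0,0]},{"claw":255,"dp":[0,0.0001,0.003],"angular":[0,0,0]},{"claw":255,"dp":[0,0,0.002],"angular":[0,0,0]},{"claw":255,"dp":[0,0,0.002],"angular":[0,0,0]},{"claw":255,"dp":[0,0,0.001],"angular":[0,0,0]},{"claw":255,"dp":[0,0,0],"angular":[0,0,0]}]'

```text
clock: 34.5
tcp_pos: [0.4633, 0.0269, 0.1044]
orientation: [0.001, 0.786, -0.618, -0.001]
wrist_force: [-4.9, 1.1, -0.6]
finger_gap: 0.0105
```

Request:
play_rows --steps '[{"claw":255,"dp":[0,0,0.002],"angular":[0,0,0]},{"claw":255,"dp":[0,0,0.002],"angular":[0,0,0]},{"claw":255,"dp":[0,0,0.002],"angular":[0,0,0]},{"claw":255,"dp":[0,0,0.001],"angular":[0,0,0]},{"claw":255,"dp":[0,0,0],"angular":[0,0,0]},{"claw":255,"dp":[0,0,0],"angular":[0,0,0]},{"claw":255,"dp":[0,0,0],"angular":[0,0,0]},{"claw":255,"dp":[0,0,0],"angular":[0,0,0]}]'

```text
clock: 35.17
tcp_pos: [0.4633, 0.0268, 0.1008]
orientation: [0.001, 0.786, -0.618, 0.0]
wrist_force: [-15.1, 1.3, 29.6]
finger_gap: 0.0101
```

The lid is seated firmly, with 30 N of reaction. I relax, release, and retreat.

Request:
play_rows --steps '[{"claw":255,"dp":[0,0,-0.004],"angular":[0,0,0]},{"claw":100,"dp":[0,0,0],"angular":[0,0,0]},{"claw":100,"dp":[0,0,0],"angular":[0,0,0]},{"claw":100,"dp":[0,0,0],"angular":[0,0,0]},{"claw":100,"dp":[0,0,0],"angular":[0,0,0]},{"claw":100,"dp":[0,0,-0.02],"angular":[0,0,0]},{"claw":100,"dp":[0,0,-0.04],"angular":[0,0,0]},{"claw":100,"dp":[0,0,-0.04],"angular":[0,0,0]}]'

```text
clock: 35.83
tcp_pos: [0.4632, 0.027, 0.2017]
orientation: [0.001, 0.786, -0.618, -0.002]
wrist_force: [1.3, 0.1, 0.3]
finger_gap: 0.0521
```

Request:
play_rows --steps '[{"claw":100,"dp":[0,0.005,-0.02],"angular":[0,0,0]},{"claw":100,"dp":[0,0.005,-0.01],"angular":[0,0,0]},{"claw":100,"dp":[0,0,0],"angular":[0,0,0]},{"claw":100,"dp":[0,0,0],"angular":[0,0,0]},{"claw":100,"dp":[0,0,0],"angular":[0,0,0]},{"claw":100,"dp":[0,0,0],"angular":[0,0,0]},{"claw":100,"dp":[0,0,0],"angular":[0,0,0]},{"claw":100,"dp":[0,0,0],"angular":[0,0,0]}]'

```text
clock: 36.5
tcp_pos: [0.4541, 0.0246, 0.2309]
orientation: [0.001, 0.786, -0.618, -0.001]
wrist_force: [-0.1, -0.2, 0.8]
finger_gap: 0.0521
```

Run:
```python
from h import *
X=np.array([.9724,.2334]);Y=np.array([-.2334,.9724]);O=np.array([.5982,.0609])
st,p,d=shot("top","t7");print(st["clock"],st["tcp_pos"],st["wrist_force"])
d0=np.load("pics/top0.npz")["d"]
def lid(d):
    v,u=np.mgrid[150:300,230:400];v,u=v.ravel(),u.ravel();A=atd("top",np.c_[u,v],d[v,u]);x,y=(A[:,:2]-O)@X,(A[:,:2]-O)@Y
    m=(abs(y)<.085)&(x>-.08)&(x<.09)&(abs(A[:,2]-.12)<.04);f=np.polyfit(x[m],A[m,2],1);k=(y<-.13)&(y>-.165)&(A[:,2]>.10)&(A[:,2]<.17)&(abs(x+.03)<.12)
    return m.sum(),f,"knob",k.sum(),np.median(x[k]),np.median(A[k,2])
print(lid(d0));print(lid(d))
sc,q,_=shot("scene","s7")
m=(abs(d-d0)>.012)&(d>0)&(d0>0);n,l,s,c=cv2.connectedComponentsWithStats(m.astype(np.uint8));print([(s[i].tolist()) for i in range(1,n) if s[i,4]>25])
```

```text
36.5 [0.45408385 0.02464136 0.23086862] [-0.07915002 -0.15641641  0.80132404]
(np.int64(5971), array([-0.0019797 ,  0.11780485]), 'knob', np.int64(103), np.float64(-0.08044183881149157), np.float64(0.12590685163775572))
(np.int64(3718), array([-0.00284849,  0.11778159]), 'knob', np.int64(0), np.float64(nan), np.float64(nan))
[[260, 189, 170, 231, 25384]]
  return _methods._mean(a, axis=axis, dtype=dtype,
  ret = ret.dtype.type(ret / rcount)
```

View pics/s7.png

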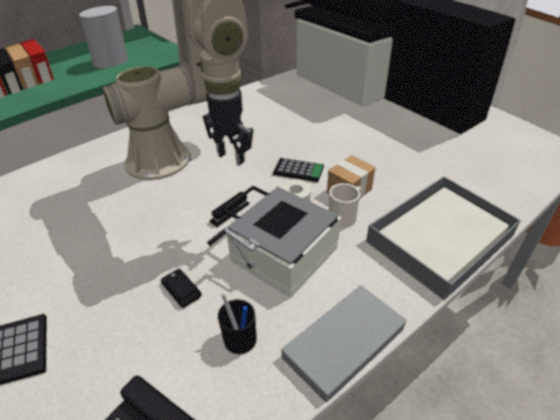

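The scene matches the start: lid shut, the knob back at (218,236), and the bystanders unmoved. The lid's depth plane matches its starting shut state to 0.001 rad.

```bash
python3 -c "
from h import *
env.hand_in();print(env.get_state()['clock'])"
```

```text
the job is handed in; nothing more can be done
the job is handed in; nothing more can be done
```

The job is done and handed in at about 36.5 s of robot time; no verdict is shown.

- **Lid and stay:** I raised the lid by its loop to about 1.15 rad. I then pushed the knee to its stop: 27 N of pressing with only 0.4 mm of movement.
- **Shutter:** I slid the shutter until it stopped hard, then pressed again with closed fingers. That took 27 N with 0.5 mm of movement.
- **Closing:** I pulled the knob back 20 mm to break the knee, lowered the lid slowly by the loop, and pressed it shut with a 30 N reaction.

Final checks:
- **Lid:** it lies in the same plane as at the start, to within 0.001 rad.
- **Other things on the desk:** the last scene picture shows them where they were.
- **Gripper:** it was clear of everything, with the wrist force near zero.

Two checks did not come out clean:
- **Shutter travel:** it measured 77 mm, not 88 mm. It started about 9 mm short of fully open by my measurement, and the plate ended within 2–3 mm of where I worked out home should be. I trusted the firm stop.
- **Knob position after closing:** the arm hid the knob in the top view, so I only checked it by eye in the scene picture.

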